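# Fit and lock charging modules in a desktop power rail

## Robot

A 6-joint arm with a two-finger parallel gripper is mounted at the origin on the work surface. World frame = base frame: x ahead of the robot, y to its left, z up, the work surface at z = 0. Lengths are in mm, angles in rad, forces in N, time in s.
With the tool pointing down it reaches from about 350 to 775 mm from the base axis. Payload 7.3 kg.
Tool frame: the origin (TCP) lies midway between the tips of the shut fingers; the grasp point (between the pads) lies 19 mm behind it; z points along the fingers, y is the line along which they close (so a half turn about z gives the same grasp; the last joint's range is limited). The gripper opens to 92 mm and grips with 3 to 60 N. Pads are 19 mm wide; open, the fingers measure 130 mm over their backs; the gripper's body (75 mm by 190 mm) begins 47 mm behind the grasp point.
Start: joints at [1.081, 0.342, 1.524, -0, 1.275, -0.146], TCP at [176.947, 494.304, 205.741] pointing down, gripper open.
Joint ranges: [-2.53, 2.53], [-0.77, 2.02], [0.04, 2.7], [-1, 4.14], [0.28, 2.66], [-3.11, 3.11]. Speed limits (rad/s): [2.57, 2.57, 3.14, 3.14, 3.14, 3.14].

## Interface

Orientations are given as [roll, pitch, yaw] about the fixed x, y, z axes, in that order (R = Rz(yaw) Ry(pitch) Rx(roll)).
In Python, from plant import bot gives the robot as it stands. The module is installed in compiled form; this text tells all that it offers.
- The arm moves only by the shell command python3 -m crank 'ROWS' [OPENING]. ROWS is JSON, a list of rows, each a list of 6 numbers: the shift along the tool's x, y, z in m, then the turn, a rotation vector about the tool's x, y, z in rad. In form: [[dx, dy, dz, wx, wy, wz], ...]. A call has 1 to 5 rows; each row shifts and turns the commanded pose from where the row before left it, along the tool's axes as they then stand; what a row does not reach is not made up. A row lasts 1/8 s, in which the tool goes at most 62.5 mm and 10.7 degrees, less where a joint would pass 70% of its speed; a pose out of reach is approached as far as the arm can. A call is refused whole if a number of a shift passes 0.0625 or a number of a turn 0.188, either way. A call with a gripper value outside its range is refused whole. OPENING is the opening in per cent of the stroke, from 0 (shut) to 100 (fully open), set as the call begins (- or left out, the last holds). The fingers move at their own pace and stop on an object; the grip force is fixed at half the most. Time passes only in rows, so rows that do not move let the fingers close. It gives the time, the measured TCP pose, the force, the opening and the grip force at its end, in the units of the state.
- bot.get_obs(): the state, without advancing time (a new reading comes with each control period).
- bot.capture(name): name is "scene" or "side" or "wrist"; returns a dict with "color" (400x640x3 uint8, blue, green, red), "fov_y" (degrees; the focal length in pixels is half the picture's height over the tangent of half this angle, whatever the lens; pixels are square), "cx", "cy" (the principal point, pixels), "k1" (the pictures are not rectified: a ray, as slopes to the right and down, at radius r is drawn at 1 + k1 r^2 times it, then the intrinsics apply), "extrinsics" (4x4, takes a point from world to camera coordinates); the wrist camera has in their place "tool_from_camera" (4x4, takes a point from camera to tool coordinates, whose origin is the TCP and whose axes are the flange's). Camera axes: x right, y up, looking along -z (the intrinsics and any distortion apply to the point x, -y, -z); pixel columns grow to the right and rows downward; lengths in mm; the calibration is good to about 2 mm. A picture is of the moment at which its call begins: read the wrist's pose just before it. There is no depth.
- bot.close_job(): hands the job in; it is judged then, once.
The state is a dict: "time": time; "joint_positions": joint angles; "dq": joint speeds; "tau": joint torques, N m; "tool_pos": TCP position; "tcp_rot": TCP orientation; "contact_force": force on the tool from outside, world axes, zero at the start; "moment": the same for the moment, N m; "grip_width": finger opening in mm; "finger_force": force on a finger pad.
Only numpy, scipy, OpenCV 4.12 (cv2) and the standard library are available. Lean on these libraries where they do the work, as an engineer would, in place of code of your own. Each camera call takes 0.05 s, during which the arm holds its last target. There are 200 camera calls.

## Task

Fit every loose charging module into a free opening of the aluminium power rail, its flange fully down on the rail and its ear towards the robot, and lock each one with a red-headed pin pushed fully home through the hole in its ear into the rail. Lay the dark trim strip flat on the desk, flush along the rail's front edge (the robot's side) and centred on the rail. When all that is done, throw the green switch lever at the rail's end fully over, away from the robot, and leave the other things on the desk where they are.

Things in the scene. Friction and masses are not known exactly. Their poses are not given: they have to be found in the camera images.
- rail: Fixed aluminium rail on the desk, 110 (x) x 290 (y) x 32 mm high; origin: centre of underside, x away from the robot (yaw varies), front face at x = -55 mm. Three rectangular through openings 39 (x) x 37 (y) mm centred at x = 20, y = -90, 0, 90 mm; in front of each (x = -18) a round 10 mm through hole for a pin; mouths chamfered 2 mm. A switch lever stands beside its +y end.
- hole0 (a point): Centre of the mouth of the 10 mm pin hole that belongs to opening 0, in the rail's top face. At x = -18, y = -90 mm in the rail's frame; the opening itself is centred 38 mm behind it, at x = +20 mm, same y.
- hole1 (a point): Centre of the mouth of the 10 mm pin hole that belongs to opening 1, in the rail's top face. At x = -18, y = 0 mm in the rail's frame; the opening itself is centred 38 mm behind it, at x = +20 mm, same y.
- hole2 (a point): Centre of the mouth of the 10 mm pin hole that belongs to opening 2, in the rail's top face. At x = -18, y = 90 mm in the rail's frame; the opening itself is centred 38 mm behind it, at x = +20 mm, same y.
- module0: Charging module (2 or 3 present), 150 g, upright; origin: centre of underside. Black body 36 (x) x 34 (y) x 26 mm; blue flange above, 26-30 mm up, 44 wide, x = -52 to +26 mm; its -x part is the ear, 12 mm hole at x = -38. White cap on top to grip, 30 x 30 mm, 30-58 mm up. Fitted: body hangs in an opening, flange on the rail (origin 6 mm above desk), x along the rail's x, ear hole over pin hole.
- module1: Charging module (2 or 3 present), 150 g, upright; origin: centre of underside. Black body 36 (x) x 34 (y) x 26 mm; blue flange above, 26-30 mm up, 44 wide, x = -52 to +26 mm; its -x part is the ear, 12 mm hole at x = -38. White cap on top to grip, 30 x 30 mm, 30-58 mm up. Fitted: body hangs in an opening, flange on the rail (origin 6 mm above desk), x along the rail's x, ear hole over pin hole.
- module2: Charging module (2 or 3 present), 150 g, upright; origin: centre of underside. Black body 36 (x) x 34 (y) x 26 mm; blue flange above, 26-30 mm up, 44 wide, x = -52 to +26 mm; its -x part is the ear, 12 mm hole at x = -38. White cap on top to grip, 30 x 30 mm, 30-58 mm up. Fitted: body hangs in an opening, flange on the rail (origin 6 mm above desk), x along the rail's x, ear hole over pin hole.
- module0_ear (a point): Centre of the ear hole of module0, at the underside of the flange (26 mm above the module's underside); about 32 mm above the desk when fitted.
- module1_ear (a point): Centre of the ear hole of module1, at the underside of the flange (26 mm above the module's underside); about 32 mm above the desk when fitted.
- module2_ear (a point): Centre of the ear hole of module2, at the underside of the flange (26 mm above the module's underside); about 32 mm above the desk when fitted.
- rack: Fixed wooden pin rack, 190 (x) x 44 (y) x 36 mm high, with a row of four holes along its x axis at x = -69, -23, 23, 69 mm; the four pins stand in it. Origin at the centre of its underside.
- pin0: Locking pin, 30 g, one of 4 alike (any pin suits any hole; spares stay in the rack). Origin: centre of lower tip, z towards the head. Steel shank 8 mm dia, 34 mm long, last 4 mm tapered; red head 16 mm dia, 34-62 mm up. Starts upright in the rack, head on the rack's top, tip 2 mm above the desk; fully home in a fitted module the head rests on the ear, tip again 2 mm above the desk.
- pin1: Locking pin, 30 g, one of 4 alike (any pin suits any hole; spares stay in the rack). Origin: centre of lower tip, z towards the head. Steel shank 8 mm dia, 34 mm long, last 4 mm tapered; red head 16 mm dia, 34-62 mm up. Starts upright in the rack, head on the rack's top, tip 2 mm above the desk; fully home in a fitted module the head rests on the ear, tip again 2 mm above the desk.
- pin2: Locking pin, 30 g, one of 4 alike (any pin suits any hole; spares stay in the rack). Origin: centre of lower tip, z towards the head. Steel shank 8 mm dia, 34 mm long, last 4 mm tapered; red head 16 mm dia, 34-62 mm up. Starts upright in the rack, head on the rack's top, tip 2 mm above the desk; fully home in a fitted module the head rests on the ear, tip again 2 mm above the desk.
- pin3: Locking pin, 30 g, one of 4 alike (any pin suits any hole; spares stay in the rack). Origin: centre of lower tip, z towards the head. Steel shank 8 mm dia, 34 mm long, last 4 mm tapered; red head 16 mm dia, 34-62 mm up. Starts upright in the rack, head on the rack's top, tip 2 mm above the desk; fully home in a fitted module the head rests on the ear, tip again 2 mm above the desk.
- strip: Dark steel trim strip, 250 g, 40 (x) x 260 (y) x 10 mm, lying flat on the desk; origin at the centre of its underside. Alike either way round. At its middle stands a black finger grip 12 (x) x 30 (y) mm, from 10 to 40 mm up. Laid flush, its centre is 75 mm in front (-x) of the rail's centre.
- switch (a joint): Switch lever angle: 0 leaning towards the robot (off), 1.0 leaning fully away from the robot (on). It turns about the rail's y axis and stays where it is left.
- switch_tip (a point): Centre of the 26 mm ball at the tip of the green lever. The lever is 60 mm long from a pivot 22 mm above the desk at x = 0, y = 185 mm in the rail's frame; tip 75 mm above the desk when off or on, 82 midway, moving 58 mm along the rail's x. Black base 70 (x) x 50 (y) x 25 mm. About 2 N at the tip moves it.
- mug: Blue mug, 80 mm wide, 85 mm high; leave alone.
- mouse: White round mouse, 62 mm wide, 34 mm high; leave alone.
- phone: Black phone lying flat, 72 x 148 x 8 mm; leave alone.
- tape: Blue ring of tape, 60 mm wide, 18 mm high; leave alone.
- adapter: White mains adapter, 44 x 75 x 40 mm, lying with three metal prongs (18 mm long) up; leave alone.

How it is judged (in metres and radians):
On the way, in this order (a step that is already met when the one before it is completed fails the run):
1. every module is fitted and pinned, and the strip lies flush along the rail's front edge (((horizontal distance between module0_ear and hole0 below 0.004 m and height (world z) of module0_ear below 0.035 m and angle between the x axis of module0 and the x axis of rail, either way round below 0.12 rad and angle between module0's own z axis and vertical below 0.08 rad and ((horizontal distance between pin0 and hole0 below 0.004 m and height (world z) of pin0 below 0.006 m and angle between pin0's own z axis and vertical below 0.12 rad) or (horizontal distance between pin1 and hole0 below 0.004 m and height (world z) of pin1 below 0.006 m and angle between pin1's own z axis and vertical below 0.12 rad) or (horizontal distance between pin2 and hole0 below 0.004 m and height (world z) of pin2 below 0.006 m and angle between pin2's own z axis and vertical below 0.12 rad) or (horizontal distance between pin3 and hole0 below 0.004 m and height (world z) of pin3 below 0.006 m and angle between pin3's own z axis and vertical below 0.12 rad))) or (horizontal distance between module0_ear and hole1 below 0.004 m and height (world z) of module0_ear below 0.035 m and angle between the x axis of module0 and the x axis of rail, either way round below 0.12 rad and angle between module0's own z axis and vertical below 0.08 rad and ((horizontal distance between pin0 and hole1 below 0.004 m and height (world z) of pin0 below 0.006 m and angle between pin0's own z axis and vertical below 0.12 rad) or (horizontal distance between pin1 and hole1 below 0.004 m and height (world z) of pin1 below 0.006 m and angle between pin1's own z axis and vertical below 0.12 rad) or (horizontal distance between pin2 and hole1 below 0.004 m and height (world z) of pin2 below 0.006 m and angle between pin2's own z axis and vertical below 0.12 rad) or (horizontal distance between pin3 and hole1 below 0.004 m and height (world z) of pin3 below 0.006 m and angle between pin3's own z axis and vertical below 0.12 rad))) or (horizontal distance between module0_ear and hole2 below 0.004 m and height (world z) of module0_ear below 0.035 m and angle between the x axis of module0 and the x axis of rail, either way round below 0.12 rad and angle between module0's own z axis and vertical below 0.08 rad and ((horizontal distance between pin0 and hole2 below 0.004 m and height (world z) of pin0 below 0.006 m and angle between pin0's own z axis and vertical below 0.12 rad) or (horizontal distance between pin1 and hole2 below 0.004 m and height (world z) of pin1 below 0.006 m and angle between pin1's own z axis and vertical below 0.12 rad) or (horizontal distance between pin2 and hole2 below 0.004 m and height (world z) of pin2 below 0.006 m and angle between pin2's own z axis and vertical below 0.12 rad) or (horizontal distance between pin3 and hole2 below 0.004 m and height (world z) of pin3 below 0.006 m and angle between pin3's own z axis and vertical below 0.12 rad)))) and ((horizontal distance between module1_ear and hole0 below 0.004 m and height (world z) of module1_ear below 0.035 m and angle between the x axis of module1 and the x axis of rail, either way round below 0.12 rad and angle between module1's own z axis and vertical below 0.08 rad and ((horizontal distance between pin0 and hole0 below 0.004 m and height (world z) of pin0 below 0.006 m and angle between pin0's own z axis and vertical below 0.12 rad) or (horizontal distance between pin1 and hole0 below 0.004 m and height (world z) of pin1 below 0.006 m and angle between pin1's own z axis and vertical below 0.12 rad) or (horizontal distance between pin2 and hole0 below 0.004 m and height (world z) of pin2 below 0.006 m and angle between pin2's own z axis and vertical below 0.12 rad) or (horizontal distance between pin3 and hole0 below 0.004 m and height (world z) of pin3 below 0.006 m and angle between pin3's own z axis and vertical below 0.12 rad))) or (horizontal distance between module1_ear and hole1 below 0.004 m and height (world z) of module1_ear below 0.035 m and angle between the x axis of module1 and the x axis of rail, either way round below 0.12 rad and angle between module1's own z axis and vertical below 0.08 rad and ((horizontal distance between pin0 and hole1 below 0.004 m and height (world z) of pin0 below 0.006 m and angle between pin0's own z axis and vertical below 0.12 rad) or (horizontal distance between pin1 and hole1 below 0.004 m and height (world z) of pin1 below 0.006 m and angle between pin1's own z axis and vertical below 0.12 rad) or (horizontal distance between pin2 and hole1 below 0.004 m and height (world z) of pin2 below 0.006 m and angle between pin2's own z axis and vertical below 0.12 rad) or (horizontal distance between pin3 and hole1 below 0.004 m and height (world z) of pin3 below 0.006 m and angle between pin3's own z axis and vertical below 0.12 rad))) or (horizontal distance between module1_ear and hole2 below 0.004 m and height (world z) of module1_ear below 0.035 m and angle between the x axis of module1 and the x axis of rail, either way round below 0.12 rad and angle between module1's own z axis and vertical below 0.08 rad and ((horizontal distance between pin0 and hole2 below 0.004 m and height (world z) of pin0 below 0.006 m and angle between pin0's own z axis and vertical below 0.12 rad) or (horizontal distance between pin1 and hole2 below 0.004 m and height (world z) of pin1 below 0.006 m and angle between pin1's own z axis and vertical below 0.12 rad) or (horizontal distance between pin2 and hole2 below 0.004 m and height (world z) of pin2 below 0.006 m and angle between pin2's own z axis and vertical below 0.12 rad) or (horizontal distance between pin3 and hole2 below 0.004 m and height (world z) of pin3 below 0.006 m and angle between pin3's own z axis and vertical below 0.12 rad)))) and ((horizontal distance between module2_ear and hole0 below 0.004 m and height (world z) of module2_ear below 0.035 m and angle between the x axis of module2 and the x axis of rail, either way round below 0.12 rad and angle between module2's own z axis and vertical below 0.08 rad and ((horizontal distance between pin0 and hole0 below 0.004 m and height (world z) of pin0 below 0.006 m and angle between pin0's own z axis and vertical below 0.12 rad) or (horizontal distance between pin1 and hole0 below 0.004 m and height (world z) of pin1 below 0.006 m and angle between pin1's own z axis and vertical below 0.12 rad) or (horizontal distance between pin2 and hole0 below 0.004 m and height (world z) of pin2 below 0.006 m and angle between pin2's own z axis and vertical below 0.12 rad) or (horizontal distance between pin3 and hole0 below 0.004 m and height (world z) of pin3 below 0.006 m and angle between pin3's own z axis and vertical below 0.12 rad))) or (horizontal distance between module2_ear and hole1 below 0.004 m and height (world z) of module2_ear below 0.035 m and angle between the x axis of module2 and the x axis of rail, either way round below 0.12 rad and angle between module2's own z axis and vertical below 0.08 rad and ((horizontal distance between pin0 and hole1 below 0.004 m and height (world z) of pin0 below 0.006 m and angle between pin0's own z axis and vertical below 0.12 rad) or (horizontal distance between pin1 and hole1 below 0.004 m and height (world z) of pin1 below 0.006 m and angle between pin1's own z axis and vertical below 0.12 rad) or (horizontal distance between pin2 and hole1 below 0.004 m and height (world z) of pin2 below 0.006 m and angle between pin2's own z axis and vertical below 0.12 rad) or (horizontal distance between pin3 and hole1 below 0.004 m and height (world z) of pin3 below 0.006 m and angle between pin3's own z axis and vertical below 0.12 rad))) or (horizontal distance between module2_ear and hole2 below 0.004 m and height (world z) of module2_ear below 0.035 m and angle between the x axis of module2 and the x axis of rail, either way round below 0.12 rad and angle between module2's own z axis and vertical below 0.08 rad and ((horizontal distance between pin0 and hole2 below 0.004 m and height (world z) of pin0 below 0.006 m and angle between pin0's own z axis and vertical below 0.12 rad) or (horizontal distance between pin1 and hole2 below 0.004 m and height (world z) of pin1 below 0.006 m and angle between pin1's own z axis and vertical below 0.12 rad) or (horizontal distance between pin2 and hole2 below 0.004 m and height (world z) of pin2 below 0.006 m and angle between pin2's own z axis and vertical below 0.12 rad) or (horizontal distance between pin3 and hole2 below 0.004 m and height (world z) of pin3 below 0.006 m and angle between pin3's own z axis and vertical below 0.12 rad)))) and x of strip in the frame of rail between -0.078 and -0.072 m and y of strip in the frame of rail between -0.015 and 0.015 m and angle between the y axis of strip and the y axis of rail, either way round below 0.02 rad and height (world z) of strip below 0.003 m and angle between strip's own z axis and vertical below 0.05 rad), for 0.2 s.
2. then the switch lever is thrown over (value of joint switch above 0.85 rad), for 0.2 s.
At the end, for the whole second after the job is handed in: Each module sits in an opening (ear hole within 4 mm of the pin hole, flange within 3 mm of down) with a pin in it within 4 mm of home; the strip lies flat, within 3 mm of flush with the rail front, parallel within 0.02 rad, centred within 15 mm; the switch is past 0.85 rad; all at rest (all of step 1 and value of joint switch above 0.85 rad and linear speed of each of module0, module1, module2, pin0, pin1, pin2, pin3, strip below 0.02 m/s); the robot touches nothing.
It fails at once if a bystander (mug, mouse, phone, tape, adapter) is pushed more than 30 mm from its place (distance of any of mug, mouse, phone, tape, adapter from where it was at the start of the episode above 0.03 m).
Of module0, module1, module2 only 2 to 3 are there at a start; the rules pass over those that are not, and their reading is None.
At some moment in a run one of module0, module1, module2, strip may be knocked a few centimetres aside while the robot is not near it.
It also fails if it takes over 208 s, if anything falls off the work surface, if the arm or the gripper's body presses on something with over 40 N, if the wrist force passes 120 N, or if a joint passes its speed limit or range.

## Working session

There is one attempt and no reset: what is moved stays moved. The work goes in short steps, Python scripts to look and compute and a shell command to move; the robot and the scene stay as the last step left them, time stands still between calls to the robot, and variables do not carry over. Pictures are saved under pics/ and viewed, at most 14 in all, crops included, and the job is handed in when it is done.

```bash
mkdir -p pics; cat > h.py <<'E'
import numpy as np, cv2
from scipy.spatial.transform import Rotation as R
from plant import bot
def shot(name, fn=None):
    o=bot.get_obs(); c=bot.capture(name); c['o']=o
    if 'extrinsics' in c: W=np.linalg.inv(np.array(c['extrinsics'],float))
    else:
        T=np.eye(4); T[:3,:3]=R.from_euler('xyz',o['tcp_rot']).as_matrix(); T[:3,3]=o['tool_pos']
        W=T@np.array(c['tool_from_camera'],float)
    c['W']=W; c['f']=200/np.tan(np.radians(c['fov_y'])/2)
    if fn: cv2.imwrite('pics/'+fn+'.png',c['color'])
    return c
def rays(c,px):
    px=np.atleast_2d(np.asarray(px,float)); f=c['f']
    K=np.array([[f,0,c['cx']],[0,f,c['cy']],[0,0,1.]])
    u=cv2.undistortPoints(px[:,None],K,np.array([c['k1'],0,0,0.]))[:,0]
    # opencv: xd = x*(1+k1 r^2)
    d=np.c_[u[:,0],-u[:,1],-np.ones(len(u))]@c['W'][:3,:3].T
    return c['W'][:3,3],d
def onz(c,px,z):
    p,d=rays(c,px); return p+d*((z-p[2])/d[:,2])[:,None]
def proj(c,P):
    P=np.atleast_2d(np.asarray(P,float)); q=(P-c['W'][:3,3])@c['W'][:3,:3]
    s=np.c_[q[:,0],-q[:,1]]/-q[:,2:]; r2=(s**2).sum(1,keepdims=True)
    return s*(1+c['k1']*r2)*c['f']+[c['cx'],c['cy']]
E
python3 - <<'E'
from h import *
print(bot.get_obs())
for n in('scene','side','wrist'):
    c=shot(n,n+'0'); print(n,c['fov_y'],c['cx'],c['cy'],c['k1'],c['W'].round(2).tolist())
a=[cv2.imread(f'pics/{n}0.png') for n in('scene','side')]
E
```

```text
{'time': 0.0, 'joint_positions': array([ 1.08101050e+00,  3.42685912e-01,  1.52503174e+00,  1.26060214e-05,
        1.27542075e+00, -1.46019704e-01]), 'dq': array([ 0.00033238, -0.0009065 , -0.00054231, -0.00157385,  0.000775  ,
        0.00168973]), 'tau': array([-2.57998554e-04, -4.31251216e+01, -2.44212878e+01,  7.19343591e-02,
        5.59485366e-02, -1.47215346e-04]), 'tool_pos': array([176.71297192, 493.88463219, 205.05896889]), 'tcp_rot': array([-3.14006511e+00, -2.36835019e-04,  2.79782267e+00]), 'contact_force': array([-0.09650253,  0.19210798, -0.20951751]), 'moment': array([0.02308916, 0.01624583, 0.01131702]), 'finger_force': 0.0, 'grip_width': 91.87397395659954}
scene 47.936497424581766 324.02208232612276 200.7757214029305 -0.07726277688237579 [[0.69, -0.59, 0.41, 1035.52], [0.72, 0.56, -0.4, -486.06], [0.01, 0.58, 0.82, 1048.8], [0.0, 0.0, 0.0, 1.0]]
side 48.86575595326825 322.1326026489359 200.48333400503267 -0.05724987354536755 [[0.79, 0.33, -0.52, -62.49], [-0.61, 0.45, -0.65, -765.08], [0.02, 0.83, 0.56, 745.02], [0.0, 0.0, 0.0, 1.0]]
wrist 71.12375544997371 319.6377740243914 202.85270209203694 -0.02900266789488377 [[0.34, -0.91, -0.24, 111.94], [0.94, 0.32, 0.09, 516.38], [-0.0, -0.25, 0.97, 382.94], [0.0, 0.0, 0.0, 1.0]]
```

View pics/scene0.png

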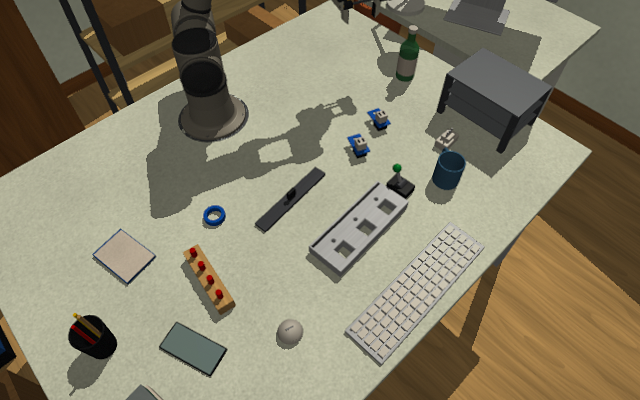

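View pics/side0.png

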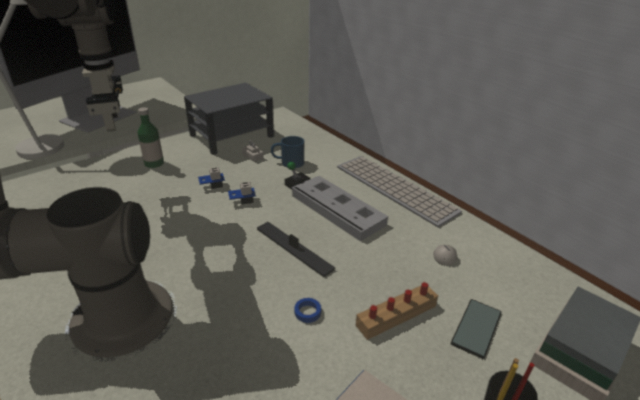

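Scene: two modules at (359,146) and (378,119), rail from (310,245) to (408,195), strip centre (291,194), pin rack (209,280), lever ball (397,168), bystanders apart. Now coarse positions.

```bash
python3 - <<'E'
from h import *
c=shot('scene'); im=c['color']; hsv=cv2.cvtColor(im,cv2.COLOR_BGR2HSV)
s=shot('side'); his=cv2.cvtColor(s['color'],cv2.COLOR_BGR2HSV)
def blobs(h,lo,hi,mn=8):
    m=cv2.inRange(h,lo,hi); n,l,st,ce=cv2.connectedComponentsWithStats(m)
    return [(ce[i].round(1).tolist(),int(st[i,4])) for i in range(1,n) if st[i,4]>=mn]
red=((0,150,70),(6,255,255)); blue=((105,150,50),(122,255,255)); green=((55,120,40),(75,255,255))
for nm,cc,h in(('scene',c,hsv),('side',s,his)):
    for cn,r,z in(('red',red,50),('blue',blue,30),('green',green,60)):
        for p,a in blobs(h,*r): print(nm,cn,p,a,onz(cc,p,z)[0].round(0)[:2])
# hand points
for nm,p,z in(('rail c',(310,245),32),('rail near',(340,273),32),('rail far',(408,205),32),('stripA',(263,226),10),('stripB',(321,173),10),('strip grip',(291,190),40),('mug',(449,158),85),('adapter',(447,137),40),('tape',(214,215),18),('mouse',(290,330),30),('phone',(193,347),8)):
    print(nm,onz(c,p,z)[0].round(0)[:2])
big=cv2.resize(im[100:300,160:480],(800,500),interpolation=cv2.INTER_CUBIC); cv2.imwrite('pics/crop1.png',big)
E
```

```text
scene red [192.3, 250.1] 26 [ 412. -343.]
scene red [200.4, 263.5] 29 [ 457. -349.]
scene red [209.2, 278.4] 33 [ 506. -357.]
scene red [218.3, 293.0] 36 [ 552. -363.]
scene red [80.8, 331.9] 49 [ 414. -657.]
scene blue [377.2, 118.6] 111 [402. 362.]
scene blue [357.0, 145.2] 128 [438. 232.]
scene blue [214.1, 215.3] 234 [ 350. -235.]
scene blue [1.5, 345.6] 27 [ 302. -823.]
scene green [409.8, 48.2] 271 [258. 691.]
scene green [403.8, 77.8] 61 [350. 548.]
scene green [396.7, 167.7] 49 [593. 232.]
side red [424.2, 285.1] 16 [ 560. -358.]
side red [408.0, 292.6] 21 [ 514. -352.]
side red [391.0, 300.2] 21 [ 468. -346.]
side red [373.4, 308.3] 26 [ 422. -340.]
side red [530.9, 365.3] 14 [ 561. -622.]
side blue [207.1, 179.1] 27 [383. 367.]
side blue [235.6, 193.8] 44 [414. 242.]
side blue [298.7, 310.7] 29 [ 304. -238.]
side green [289.8, 163.5] 12 [618. 255.]
rail c [ 597. -108.]
rail near [ 707. -108.]
rail far [690. 174.]
stripA [ 456. -153.]
stripB [430.  89.]
strip grip [434. -31.]
mug [683. 350.]
adapter [610. 454.]
tape [ 341. -232.]
mouse [ 731. -294.]
phone [ 601. -482.]
```

View pics/crop1.png

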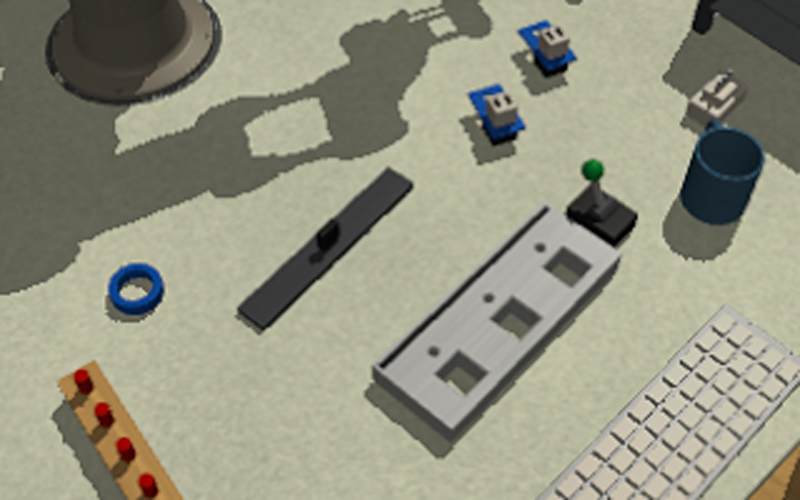

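Crop: pin holes at crop (433,351), (488,298), (540,247); two modules with ears facing roughly the robot; all openings empty. Move to look from the wrist.

```bash
cat >> h.py <<'E'
def plan(x,y,z=None,yaw=None,o=None):
    "shift in tool axes (mm) and turn about tool z from measured pose"
    o=o or bot.get_obs(); p=o['tool_pos']; a=o['tcp_rot'][2]
    dx,dy=x-p[0],y-p[1]; dz=0 if z is None else z-p[2]
    M=R.from_euler('xyz',o['tcp_rot']).as_matrix(); t=M.T@np.array([dx,dy,dz])
    w=0 if yaw is None else -((yaw-a+np.pi)%(2*np.pi)-np.pi)
    print('t=%.1f pose'%o['time'],p.round(1),o['tcp_rot'].round(4),'-> shift',t.round(1),'turn z %.3f'%w,'grip %.1f'%o['grip_width'],'F',o['contact_force'].round(1))
E
python3 - <<'E'
from h import *
c=shot('scene')
h=np.array([(433,351),(488,298),(540,247)])/2.5+[160,100]
P=onz(c,h,32); print(P.round(0)); v=P[2]-P[0]; print('rail yaw',np.arctan2(-v[0],v[1]), np.linalg.norm(v))
plan(500,230,260,np.pi)
E
```

```text
[[628. -55.  32.]
 [622.  34.  32.]
 [614. 125.  32.]]
rail yaw 0.07706958090237004 180.2889737176237
t=0.3 pose [176.9 494.2 205.5] [-3.1411e+00 -1.0000e-04  2.7978e+00] -> shift [-393.3 -139.8  -54.5] turn z -0.344 grip 92.0 F [ 0.1  0.3 -0.3]
```

```bash
python3 -m crank '[[-0.056,-0.02,-0.0078,0,0,0],[-0.056,-0.02,-0.0078,0,0,0],[-0.056,-0.02,-0.0078,0,0,0],[-0.056,-0.02,-0.0078,0,0,0],[-0.056,-0.02,-0.0078,0,0,0]]' && python3 -m crank '[[-0.056,-0.02,-0.0078,0,0,0],[-0.056,-0.02,-0.0078,0,0,0],[0,0,0,0,0,-0.14],[0,0,0,0,0,-0.14],[0,0,0,0,0,-0.14]]' && python3 -m crank '[[0,0,0,0,0,0],[0,0,0,0,0,0]]'; python3 - <<'E'
from h import *
c=shot('wrist','w1'); plan(500,230,260)
for n,p in (('m0',(405,367,58)),('m1',(430,237,58)),('h2',(614,125,32)),('h0',(628,-55,32))): print(n,proj(c,p).round(0))
E
```

```text
time: 0.92
tool_pos: [408.2, 304.4, 245.1]
tcp_rot: [3.141, 0.0, 2.798]
contact_force: [0.6, 0.6, 0.0]
grip_width: 92.0
finger_force: 0.0
time: 1.55
tool_pos: [498.9, 230.1, 260.1]
tcp_rot: [3.142, -0.0, -3.061]
contact_force: [-1.1, -0.2, -0.5]
grip_width: 91.8
finger_force: 0.0
time: 1.8
tool_pos: [498.8, 230.4, 260.3]
tcp_rot: [3.142, -0.0, -3.068]
contact_force: [1.0, -0.1, 0.2]
grip_width: 92.1
finger_force: 0.0
t=1.9 pose [498.8 230.4 260.3] [ 3.1415 -0.     -3.0674] -> shift [-1.2 -0.5  0.3] turn z 0.000 grip 91.8 F [-0.   0.1  0.1]
m0 [[429. 120.]]
m1 [[329. 131.]]
h2 [[247. 246.]]
h0 [[134. 246.]]
```

View pics/w1.png

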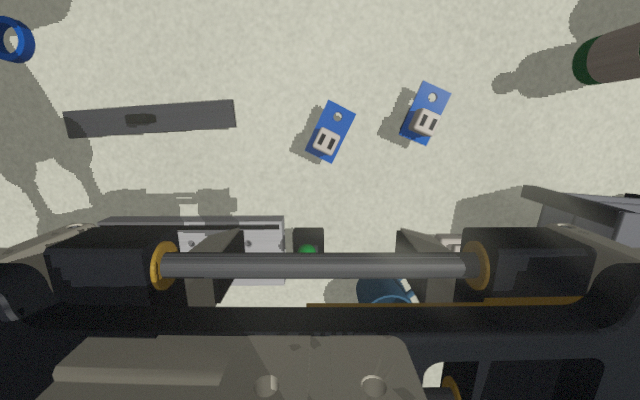

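Wrist view: image up is towards the robot; modules' caps at (326,142) and (426,122) with ear holes up-right of them (yaw ≈ -0.45); below row 220 the gripper hides things. Go closer.

```bash
python3 -m crank '[[0.01,0.035,0.05,0,0,0],[0.01,0.035,0.05,0,0,0],[0,0,0,0,0,0],[0,0,0,0,0,0]]' >/dev/null; python3 - <<'E'
from h import *
c=shot('wrist','w2'); plan(480,300,160)
print('TCP px',proj(c,c['o']['tool_pos']))
E
```

```text
t=2.4 pose [474.9 298.5 161.9] [ 3.1409e+00  2.9000e-03 -3.0663e+00] -> shift [-5.2  1.1  1.9] turn z 0.000 grip 91.8 F [ 0.   0.4 -0. ]
TCP px [[319.97017714 235.41325648]]
```

View pics/w2.png

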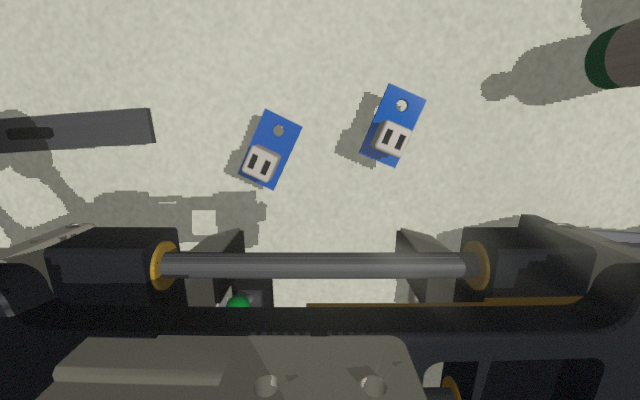

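```bash
cat >> h.py <<'E'
def modules(c,z=30,roi=225):
    h=cv2.cvtColor(c['color'],cv2.COLOR_BGR2HSV); m=cv2.inRange(h,(105,120,40),(125,255,255)); m[roi:]=0
    out=[]
    for k in cv2.findContours(m,cv2.RETR_EXTERNAL,cv2.CHAIN_APPROX_NONE)[0]:
        if cv2.contourArea(k)<600: continue
        mm=np.zeros_like(m); cv2.drawContours(mm,[k],-1,255,-1)
        # subpixel border: outward half pixel is ignored by contour -> sizes come out ~1 px small
        P=onz(c,cv2.convexHull(k)[:,0],z)[:,:2].astype(np.float32)
        (ce,wh,an)=cv2.minAreaRect(P); ce=np.array(ce)
        B=cv2.boxPoints((ce,wh,an)); e=B[1]-B[0],B[2]-B[1]; L=max(e,key=np.linalg.norm); L=L/np.linalg.norm(L)
        # ear hole: non-blue pixels inside, nearest a circle of 12 mm
        hole=None
        hm=cv2.bitwise_and(cv2.erode(mm,np.ones((3,3))),cv2.bitwise_not(m))
        n,l,st,cc=cv2.connectedComponentsWithStats(hm)
        for i in range(1,n):
            q=onz(c,cc[i],28)[0,:2]
            if 30<st[i,4]<220 and 17<abs((q-ce)@L)<34 and abs((q-ce)@[-L[1],L[0]])<6: hole=q; hp=cc[i]
        if hole is not None and (hole-ce)@L>0: L=-L   # L = module +x
        org=ce+13*L
        print('rect',ce.round(1),np.sort(wh).round(1),'yaw %.3f'%np.arctan2(L[1],L[0]),'origin',org.round(1),'hole',None if hole is None else hole.round(1),'hole->origin',None if hole is None else (hole+38*L).round(1))
        out.append((org,np.arctan2(L[1],L[0]),hole))
    return out
E
python3 - <<'E'
from h import *
c=shot('wrist'); modules(c)
E
```

```text
rect [431.3 239.5] [43.3 76.4] yaw -0.377 origin [443.4 234.7] hole [408.9 248.3] hole->origin [444.3 234.3]
rect [388.1 371.7] [43.5 60.7] yaw -0.303 origin [400.5 367.8] hole None hole->origin None
```

```bash
python3 - <<'E'
from h import *
plan(443.8,234.5,100,np.pi-0.377)
E
```

```text
t=2.5 pose [475.  298.4 162.2] [ 3.1406  0.0034 -3.0667] -> shift [ 36.1 -61.4  62. ] turn z 0.452 grip 91.8 F [ 0.3  0.4 -0.1]
```

```bash
python3 -m crank '[[0.018,-0.0307,0,0,0,0],[0.018,-0.0307,0,0,0,0],[0,0,0.02,0,0,0.151],[0,0,0.02,0,0,0.151],[0,0,0.02,0,0,0.151]]' 60 >/dev/null; python3 -m crank '[[0,0,0,0,0,0],[0,0,0,0,0,0]]' >/dev/null; python3 - <<'E'
from h import *
plan(443.8,234.5,35,np.pi-0.377)
E
```

```text
t=3.3 pose [443.5 234.6 101.8] [3.1399e+00 2.0000e-03 2.7669e+00] -> shift [-0.2 -0.1 66.8] turn z 0.002 grip 55.0 F [ 0.7 -0.1  0.2]
```

```bash
python3 -m crank '[[0,0,0.03,0,0,0],[0,0,0.025,0,0,0],[0,0,0.0115,0,0,0],[0,0,0,0,0,0]]' >/dev/null;  python3 -m crank '[[0,0,0,0,0,0],[0,0,0,0,0,0],[0,0,0,0,0,0],[0,0,0,0,0,0]]' 0;  python3 -m crank '[[0,0,-0.03,0,0,0],[0,0,-0.05,0,0,0],[0,0,-0.06,0,0,0],[0,0,0,0,0,0]]'; python3 - <<'E'
from h import *
c=shot('wrist','w3'); modules(c,250)
plan(640,30,160,-3.067)
E
```

```text
time: 4.32
tool_pos: [442.7, 234.9, 34.3]
tcp_rot: [3.141, 0.001, 2.765]
contact_force: [-0.2, 0.3, 2.6]
grip_width: 28.9
finger_force: 30.0
time: 4.82
tool_pos: [444.8, 235.6, 178.1]
tcp_rot: [3.135, 0.007, 2.765]
contact_force: [-0.9, -0.3, -2.2]
grip_width: 28.6
finger_force: 30.0
rect [401.6 251.5] [25.1 26.1] yaw -0.376 origin [413.6 246.7] hole None hole->origin None
rect [384.4 294.8] [14.2 24.9] yaw -0.293 origin [396.8 291. ] hole None hole->origin None
t=4.9 pose [443.1 235.  175.3] [3.1391e+00 2.9000e-03 2.7649e+00] -> shift [-258.5 -118.2   15.8] turn z -0.451 grip 28.7 F [-0.2  0.7 -2.6]
```

View pics/w3.png

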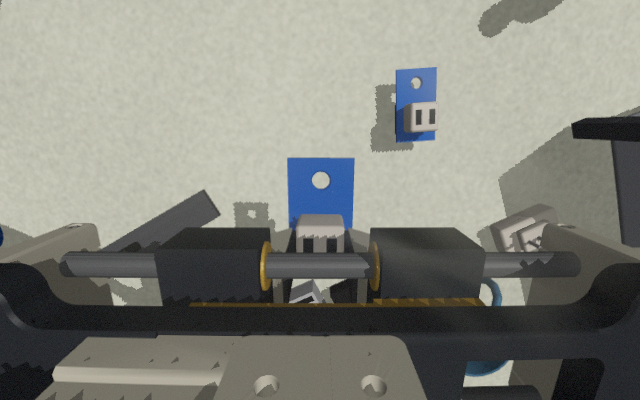

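Module held well; its ear hole shows at (321,180), second module at (417,105). Move over the rail and view its holes.

```bash
python3 - <<'E'
from h import *
plan(700,10,165,-3.067)
E
python3 -m crank '[[0,0,0.004,0,0,-0.15],[0,0,0.004,0,0,-0.15],[0,0,0.004,0,0,-0.151],[-0.048,-0.044,0,0,0,0],[-0.048,-0.044,0,0,0,0]]' >/dev/null; python3 -m crank '[[-0.048,-0.044,0,0,0,0],[-0.048,-0.044,0,0,0,0],[-0.048,-0.044,0,0,0,0],[0,0,0,0,0,0],[0,0,0,0,0,0]]' >/dev/null;python3 - <<'E'
from h import *
c=shot('wrist','w4')
plan(700,10,165,-3.067)
E
```

```text
t=4.9 pose [443.1 235.  175.3] [3.1391e+00 2.9000e-03 2.7649e+00] -> shift [-321.6 -114.7   10.9] turn z -0.451 grip 28.7 F [-0.2  0.7 -2.6]
t=6.2 pose [686.3  42.  160. ] [ 3.1406 -0.0036 -3.0668] -> shift [-11.3 -32.9  -5.1] turn z 0.000 grip 28.8 F [ 0.1  0.3 -0.8]
```

View pics/w4.png

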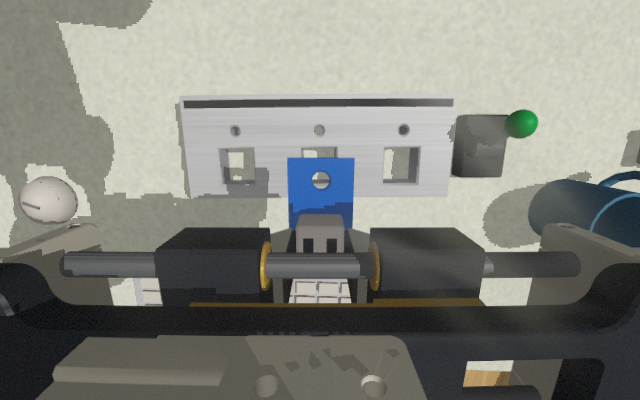

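Pin holes at (235,131), (319,130), (404,130); held ear hole at (321,180).

```bash
cat >> h.py <<'E'
def pinholes(c,z=32,guess=None,rad=14):
    g=cv2.cvtColor(c['color'],cv2.COLOR_BGR2GRAY).astype(float); out=[]
    for (u,v) in guess:
        u0,v0=int(u)-rad,int(v)-rad; p=g[v0:v0+2*rad+1,u0:u0+2*rad+1]
        m=(p<np.percentile(p,70)*0.78).astype(np.uint8)
        n,l,st,cc=cv2.connectedComponentsWithStats(m); 
        i=min(range(1,n),key=lambda i:np.hypot(*(cc[i]-rad)) if st[i,4]>15 else 99)
        px=cc[i]+[u0,v0]; out.append(onz(c,px,z)[0,:2]); print('hole px',px.round(1),st[i,4],'->',out[-1].round(1))
    return np.array(out)
def ear(c,drop=6.3,w=(290,160,62,40)):
    "ear hole of a held module in tool xy (mm); hole mid plane lies drop mm beyond the TCP"
    x,y,ww,hh=w; h=cv2.cvtColor(c['color'],cv2.COLOR_BGR2HSV)[y:y+hh,x:x+ww]
    m=cv2.inRange(h,(100,100,30),(128,255,255)); n,l,st,cc=cv2.connectedComponentsWithStats(255-m)
    i=[i for i in range(1,n) if 60<st[i,4]<500 and st[i,0]>0 and st[i,1]>0 and st[i,0]+st[i,2]<ww and st[i,1]+st[i,3]<hh]
    i=max(i,key=lambda i:st[i,4]); px=cc[i]+[x,y]
    M=R.from_euler('xyz',c['o']['tcp_rot']).as_matrix(); t=c['o']['tool_pos']
    p,d=rays(c,px); p=M.T@(p-t); d=d[0]@M; q=p+d*(drop-p[2])/d[2]
    print('ear px',px.round(1),st[i,4],'tool',q.round(1)); return q[:2]
E
python3 - <<'E'
from h import *
c=shot('wrist'); H=pinholes(c,guess=[(235,131),(319,130),(404,130)]); v=H[2]-H[0]
print('yaw %.4f len %.1f'%(np.arctan2(-v[0],v[1]),np.hypot(*v)), 'mid err',(H[1]-H.mean(0)).round(2))
q=ear(c)
E
```

```text
hole px [234.7 130.2] 83 -> [623.6 -53.6]
hole px [318.6 129.5] 90 -> [616.2  35.3]
hole px [402.7 129.2] 99 -> [608.8 124.4]
yaw 0.0826 len 178.6 mid err [ 0.   -0.04]
ear px [320.4 179.9] 247 tool [37.   0.2  6.3]
```

```bash
python3 - <<'E'
from h import *
plan(675,38.2,100,-3.059)
E
```

```text
t=6.2 pose [686.4  42.3 160.9] [ 3.1410e+00 -2.3000e-03 -3.0662e+00] -> shift [11.6 -3.3 60.9] turn z -0.007 grip 29.0 F [-0.4  0.2 -2.1]
```

```bash
python3 -m crank '[[0.006,-0.0016,0.025,0,0,-0.007],[0.006,-0.0016,0.035,0,0,0],[0,0,0,0,0,0],[0,0,0,0,0,0]]' >/dev/null; python3 - <<'E'
from h import *
c=shot('wrist','w5')
g=proj(c,[[616.2,35.3,32],[623.6,-53.6,32],[608.8,124.4,32]]); print(g)
H=pinholes(c,guess=g); v=H[2]-H[1]; print(np.arctan2(-v[0],v[1]))
q=ear(c); y=-3.0585; x_=np.array([np.cos(y),np.sin(y)]); y_=np.array([np.sin(y),-np.cos(y)])
T=H[0]-q[0]*x_-q[1]*y_; plan(T[0],T[1],45,y); print(T)
E
```

```text
[[322.92123817 140.23600715]
 [220.91635822 140.34650192]
 [425.10810905 140.63488231]]
hole px [323.2 140.3] 134 -> [616.2  35.5]
hole px [221.1 140.3] 115 -> [623.5 -53.5]
hole px [424.8 140.7] 155 -> [608.9 124.1]
0.082208506581767
ear px [320.4 179.8] 247 tool [37.   0.2  6.3]
t=6.8 pose [677.1  37.6 104. ] [-3.1412  0.0035 -3.0596] -> shift [24.   2.7 58.9] turn z -0.001 grip 29.0 F [ 0.2  0.4 -0.4]
[653.12366789  38.37764633]
```

```bash
python3 -m crank '[[0.012,0.0014,0,0,0,0],[0.012,0.0013,0,0,0,-0.001],[0,0,0.025,0,0,0],[0,0,0,0,0,0],[0,0,0,0,0,0]]' >/dev/null; python3 - <<'E'
from h import *
plan(653.1,38.3,41,-3.0585)
E
```

```text
t=7.4 pose [652.9  37.9  78.4] [-3.1414e+00  2.3000e-03 -3.0592e+00] -> shift [-0.2  0.4 37.4] turn z -0.001 grip 28.9 F [-0.6  0.1 -1.3]
```

```bash
python3 -m crank '[[0,0.0004,0.013,0,0,0],[0,0,0.01,0,0,0],[0,0,0.005,0,0,0],[0,0,0,0,0,0]]'; python3 -m crank '[[0,0,0.005,0,0,0],[0,0,0.004,0,0,0],[0,0,0,0,0,0],[0,0,0,0,0,0]]'
```

```text
time: 7.9
tool_pos: [651.8, 38.2, 48.2]
tcp_rot: [3.141, -0.001, -3.059]
contact_force: [1.9, -0.4, -1.2]
grip_width: 28.9
finger_force: 30.0
time: 8.4
tool_pos: [652.7, 38.3, 40.4]
tcp_rot: [-3.142, 0.002, -3.059]
contact_force: [4.6, 1.1, 0.9]
grip_width: 28.8
finger_force: 30.0
```

```bash
python3 -m crank '[[0,0,0,0,0,0],[0,0,0,0,0,0],[0,0,0,0,0,0]]' 60 >/dev/null; python3 -m crank '[[0,0,-0.03,0,0,0],[-0.015,0,-0.04,0,0,0],[-0.02,0,0,0,0,0],[0,0,0,0,0,0],[0,0,0,0,0,0]]' >/dev/null; python3 - <<'E'
from h import *
c=shot('wrist','w6'); m=modules(c,36)
plan(610,-200,150,-3.0585)
for h in ([616.2,35.4],[623.55,-53.55]): print(h,proj(c,[*h,32]))
E
```

```text
rect [639.9  37.1] [43.7 75.8] yaw 0.084 origin [652.8  38.2] hole [616.1  35.3] hole->origin [654.   38.5]
t=9.4 pose [685.5  41.1 108.8] [ 3.1412e+00 -2.5000e-03 -3.0594e+00] -> shift [  95.1 -234.   -41. ] turn z -0.001 grip 55.1 F [-0.9 -0.7 -0. ]
[616.2, 35.4] [[320.08470823 130.04781906]]
[623.55, -53.55] [[219.32415373 130.13932537]]
```

View pics/w6.png

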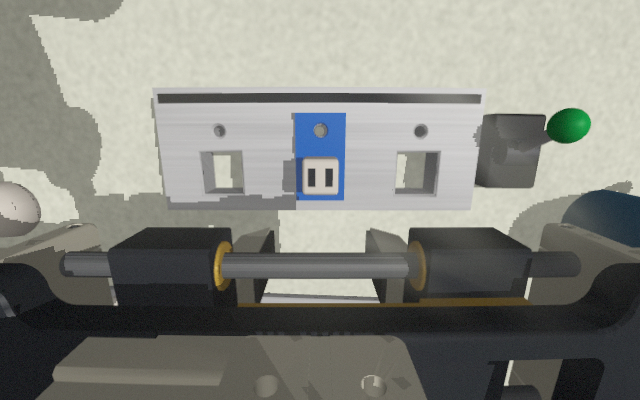

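Module 1 seated, ear hole concentric with the pin hole at (320,130). Next, the second module.

```bash
python3 -m crank '[[0,0,-0.045,0,0,0],[0.0267,0.0491,0,0,0,0],[0.0267,0.0491,0,0,0,0],[0.0267,0.0491,0,0,0,0],[0.0267,0.0491,0,0,0,0]]' >/dev/null; python3 -m crank '[[0.0267,0.0491,0,0,0,0],[0.0267,0.0491,0,0,0,0],[0.0267,0.0491,0,0,0,0],[0,0,0,0,0,0],[0,0,0,0,0,0]]' >/dev/null;python3 - <<'E'
from h import *
c=shot('wrist','w7'); m=modules(c); plan(470,368,150,-3.06)
if m:
  o,y,_=m[0]; plan(o[0],o[1],100,np.pi+y)
E
```

```text
rect [395.8 370. ] [43.3 77.2] yaw -0.305 origin [408.2 366.1] hole [373.  377.3] hole->origin [409.2 365.9]
t=10.8 pose [472.5 367.2 154.6] [-3.1410e+00 -3.0000e-04 -3.0601e+00] -> shift [2.4 1.  4.6] turn z -0.000 grip 55.0 F [0.2 0.4 0.4]
t=10.8 pose [472.5 367.2 154.6] [-3.1410e+00 -3.0000e-04 -3.0601e+00] -> shift [64.2  4.2 54.6] turn z 0.386 grip 55.0 F [0.2 0.4 0.4]
```

```bash
python3 -m crank '[[0.0316,0.0021,0,0,0,0],[0.0317,0.0021,0,0,0,0],[0,0,0.02,0,0,0.13],[0,0,0.02,0,0,0.13],[0,0,0.015,0,0,0.126]]' 60 >/dev/null; python3 -m crank '[[0,0,0,0,0,0],[0,0,0,0,0,0]]' >/dev/null; python3 - <<'E'
from h import *
plan(409.2,365.9,35,np.pi-0.305)
E
```

```text
t=11.6 pose [409.7 366.7 100.4] [3.1410e+00 6.0000e-04 2.8388e+00] -> shift [ 0.3 -1.  65.4] turn z 0.002 grip 55.3 F [0.1 1.1 0.3]
```

```bash
python3 -m crank '[[0.0003,-0.001,0.03,0,0,0],[0,0,0.025,0,0,0],[0,0,0.0105,0,0,0],[0,0,0,0,0,0]]' >/dev/null;  python3 -m crank '[[0,0,0,0,0,0],[0,0,0,0,0,0],[0,0,0,0,0,0],[0,0,0,0,0,0]]' 0;  python3 -m crank '[[0,0,-0.03,0,0,0],[0,0,-0.05,0,0,0],[0,0,-0.06,0,0,0],[0,0,0,0,0,0],[0,0,0,0,0,0]]' >/dev/null; python3 - <<'E'
from h import *
c=shot('wrist'); ear(c)
plan(682.5,-50.5,165); plan(682.5,-50.5,165,-3.0585)
E
```

```text
time: 12.62
tool_pos: [408.6, 366.7, 34.9]
tcp_rot: [3.14, 0.001, 2.838]
contact_force: [0.7, 1.3, 2.8]
grip_width: 28.7
finger_force: 30.0
ear px [320.3 178.5] 264 tool [37.6 -0.5  6.3]
t=13.3 pose [407.3 365.7 172.8] [-3.1392e+00 -2.0000e-03  2.8378e+00] -> shift [-387.2 -314.8    7.8] turn z 0.000 grip 28.8 F [ 0.5  0.4 -1.7]
t=13.3 pose [407.3 365.7 172.8] [-3.1392e+00 -2.0000e-03  2.8378e+00] -> shift [-387.2 -314.8    7.8] turn z -0.387 grip 28.8 F [ 0.5  0.4 -1.7]
```

```bash
M='-m crank'; python3 -m crank '[[-0.043,-0.035,0,0,0,0],[-0.043,-0.035,0,0,0,0],[-0.043,-0.035,0,0,0,0],[-0.043,-0.035,0,0,0,0],[-0.043,-0.035,0,0,0,0]]' >/dev/null; python3 -m crank '[[-0.043,-0.035,0,0,0,0],[-0.043,-0.035,0,0,0,0],[-0.043,-0.035,0,0,0,0],[-0.043,-0.035,0,0,0,0],[0,0,0,0,0,-0.13]]' >/dev/null; python3 -m crank '[[0,0,0.02,0,0,-0.13],[0,0,0.04,0,0,-0.127],[0,0,0,0,0,0],[0,0,0,0,0,0]]' >/dev/null; cat > fit.py <<'E'
from h import *
import sys
c=shot('wrist'); h0=[float(sys.argv[1]),float(sys.argv[2]),32]
H=pinholes(c,guess=proj(c,h0)); q=ear(c); y=-3.0585; x_=np.array([np.cos(y),np.sin(y)]); y_=np.array([np.sin(y),-np.cos(y)])
T=H[0]-q[0]*x_-q[1]*y_; print(T.round(1)); plan(T[0],T[1],41,y)
E
python3 fit.py 623.55 -53.55
```

```text
hole px [320.7 140.5] 119 -> [623.6 -54.2]
ear px [320.  178.6] 245 tool [37.8 -0.1  6.3]
[661.3 -51. ]
t=15.1 pose [684.  -50.1 115.4] [-3.1412e+00  1.6000e-03 -3.0603e+00] -> shift [22.8  0.9 74.4] turn z -0.002 grip 28.7 F [-0.3 -0.1 -1.1]
```

```bash
python3 -m crank '[[0.0114,0.0004,0,0,0,0],[0.0114,0.0005,0.012,0,0,-0.001],[0,0,0.025,0,0,0],[0,0,0,0,0,0],[0,0,0,0,0,0]]' >/dev/null; python3 - <<'E'
from h import *
plan(661.3,-50.7,41,-3.0585)
E
```

```text
t=15.7 pose [661.5 -51.1  79.1] [-3.1409e+00  2.6000e-03 -3.0579e+00] -> shift [ 0.3  0.4 38.1] turn z 0.001 grip 28.7 F [-0.7  0.4 -1.4]
```

```bash
python3 -m crank '[[0,0.0002,0.013,0,0,0],[0,0,0.01,0,0,0],[0,0,0.005,0,0,0],[0,0,0,0,0,0]]'; python3 -m crank '[[0,0,0.005,0,0,0],[0,0,0.005,0,0,0],[0,0,0,0,0,0],[0,0,0,0,0,0]]'
```

```text
time: 16.23
tool_pos: [660.3, -50.8, 48.6]
tcp_rot: [3.141, -0.001, -3.057]
contact_force: [0.4, -1.6, -2.8]
grip_width: 28.5
finger_force: 30.0
time: 16.73
tool_pos: [660.8, -50.6, 40.7]
tcp_rot: [-3.141, 0.001, -3.057]
contact_force: [-2.6, 0.8, 6.3]
grip_width: 28.8
finger_force: 30.0
```

```bash
python3 -m crank '[[0,0,0,0,0,0],[0,0,0,0,0,0],[0,0,0,0,0,0]]' 40 >/dev/null; python3 -m crank '[[0,0,-0.03,0,0,0],[-0.015,0,-0.04,0,0,0],[-0.02,0,-0.04,0,0,0],[0,0,0,0,0,0],[0,0,0,0,0,0]]' >/dev/null; python3 - <<'E'
from h import *
c=shot('wrist'); m=modules(c,36)
E
python3 -m crank '[[0.02,-0.049,0,0,0,0],[0.02,-0.049,0,0,0,0],[0.02,-0.049,0,0,0,0],[0.02,-0.049,0,0,0,0],[0.02,-0.049,0,0,0,0]]' >/dev/null; python3 -m crank '[[0.02,-0.049,0,0,0,0],[0,0,0,0,0,0],[0,0,0,0,0,0]]' >/dev/null; python3 - <<'E'
from h import *
c=shot('wrist','w8'); plan(600,-350,150)
E
```

```text
rect [629.3  35.5] [43.9 54.8] yaw 0.092 origin [642.3  36.7] hole None hole->origin None
rect [647.2 -52.2] [43.6 74.9] yaw 0.086 origin [660.2 -51.1] hole [623.4 -54.1] hole->origin [661.3 -50.8]
t=18.8 pose [ 600.3 -349.6  148.3] [ 3.1398e+00 -1.3000e-03 -3.0568e+00] -> shift [ 0.3 -0.4 -1.7] turn z 0.000 grip 36.6 F [ 0.3 -0.4 -0.1]
```

View pics/w8.png

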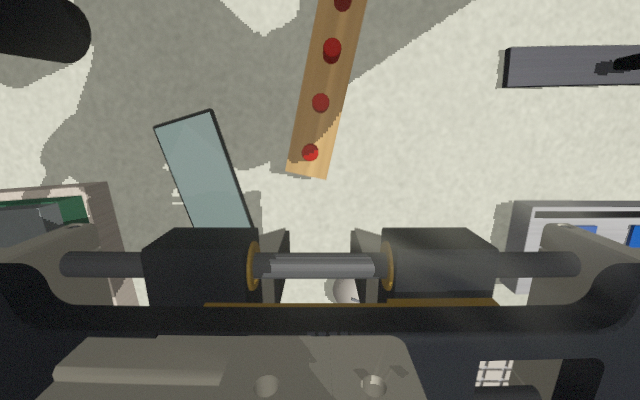

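Pin heads at (310,152), (320,102), (331,48). Grasp the nearest.

```bash
cat >> h.py <<'E'
def pins(c,z=50,roi=225):
    h=cv2.cvtColor(c['color'],cv2.COLOR_BGR2HSV); m=cv2.inRange(h,(0,120,40),(8,255,255))|cv2.inRange(h,(172,120,40),(180,255,255)); m[roi:]=0
    n,l,st,cc=cv2.connectedComponentsWithStats(m); out=[]
    for i in range(1,n):
        if st[i,4]>60: p=onz(c,cc[i],z)[0,:2]; out.append(p); print('pin px',cc[i].round(1),st[i,4],p.round(1))
    return out
E
python3 - <<'E'
from h import *
c=shot('wrist'); P=pins(c); p=max(P,key=lambda p:p[0]); plan(p[0],p[1],80,-3.0585)
E
```

```text
pin px [341.6   4.2] 150 [ 422.8 -345.9]
pin px [331.1  49.4] 382 [ 459.8 -351.6]
pin px [319.9 101.7] 260 [ 505.5 -357.7]
pin px [309.2 151.2] 223 [ 552.  -364.1]
t=18.9 pose [ 600.6 -349.3  148.7] [ 3.1403e+00 -8.0000e-04 -3.0560e+00] -> shift [ 49.7 -10.6  68.7] turn z 0.003 grip 36.6 F [-1.3 -0.2 -0.3]
```

```bash
python3 -m crank '[[0.025,-0.0053,0.01,0,0,0.003],[0.0247,-0.0053,0.03,0,0,0],[0,0,0.0,0,0,0],[0,0,0,0,0,0]]' 40 >/dev/null; python3 - <<'E'
from h import *
c=shot('wrist'); plan(552,-364.1,42,-3.0585)
E
```

```text
t=19.4 pose [ 553.6 -365.2  110.7] [-3.140e+00  2.200e-03 -3.059e+00] -> shift [ 1.6  1.3 68.7] turn z -0.001 grip 36.8 F [0.1 0.3 0.5]
```

```bash
python3 -m crank '[[0,0,0.028,0,0,0],[0,0,0,0,0,0],[0,0,0,0,0,0],[0,0,0,0,0,0]]' >/dev/null; python3 - <<'E'
from h import *
plan(552,-364.1,42,-3.0585)
c=shot('wrist','w9'); plan(552,-364.1,42,-3.0585)
pins(c,roi=260)
E
```

```text
t=19.9 pose [ 552.7 -365.9   82.7] [-3.1400e+00  1.8000e-03 -3.0601e+00] -> shift [ 0.6  1.9 40.7] turn z -0.002 grip 36.6 F [ 0.2 -0.2 -1.2]
t=20.0 pose [ 552.5 -365.8   82.5] [-3.1403e+00  1.5000e-03 -3.0602e+00] -> shift [ 0.4  1.8 40.5] turn z -0.002 grip 36.5 F [ 0.2 -0.5 -0.2]
pin px [367.5  28. ] 768 [ 414.2 -345.3]
pin px [351.5  98. ] 503 [ 459.8 -351.2]
pin px [336.4 162.9] 401 [ 506.5 -357.5]
pin px [322.8 220. ] 450 [ 552.2 -363.7]
```

```bash
python3 -m crank '[[0.0004,0.0018,0.012,0,0,-0.001],[0,0,0.02,0,0,0],[0,0,0.008,0,0,0],[0,0,0,0,0,0],[0,0,0,0,0,0]]' >/dev/null; python3 -m crank '[[0,0,0,0,0,0],[0,0,0,0,0,0],[0,0,0,0,0,0]]' 0;python3 -m crank '[[0,0,-0.03,0,0,0],[0,0,-0.05,0,0,0],[0,0,-0.05,0,0,0],[0,0,0,0,0,0],[0,0,0,0,0,0]]'; python3 - <<'E'
from h import *
c=shot('wrist','w10'); plan(623.5+25,-53.8,110,-3.0585)
cv2.imwrite('pics/w10c.png',cv2.resize(c['color'][150:290,220:420],(800,560),interpolation=cv2.INTER_CUBIC))
E
```

```text
time: 20.98
tool_pos: [551.4, -363.8, 41.6]
tcp_rot: [-3.141, 0.0, -3.059]
contact_force: [0.2, 0.5, 9.2]
grip_width: 12.0
finger_force: 27.2
time: 21.6
tool_pos: [550.9, -363.5, 170.7]
tcp_rot: [3.141, -0.001, -3.059]
contact_force: [-0.0, 0.9, -0.8]
grip_width: 0.5
finger_force: 0.0
t=21.6 pose [ 550.6 -363.2  169.8] [ 3.1397e+00 -1.8000e-03 -3.0594e+00] -> shift [-123.1  300.2   60.2] turn z -0.001 grip 0.3 F [ 0.   0.8 -1.1]
```

View pics/w10c.png

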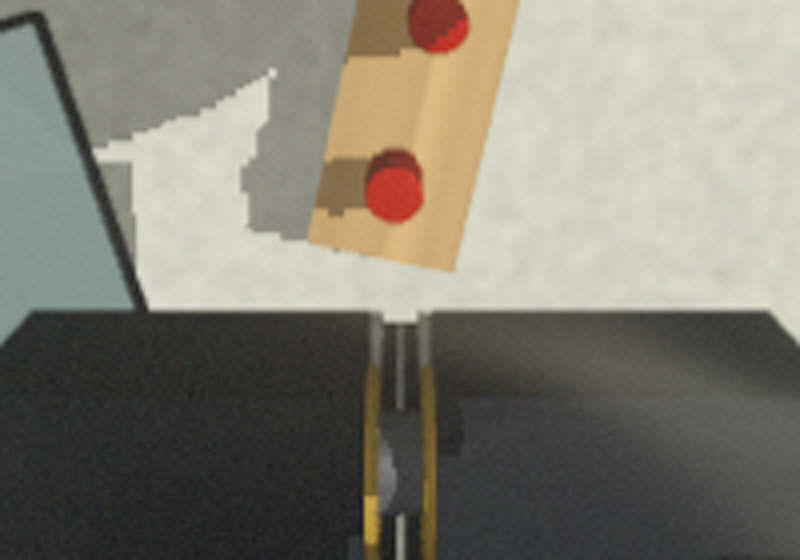

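```bash
python3 - <<'E'
from h import *
for i in range(2):
    c=shot('wrist'); pins(c,50); print(c['o']['tool_pos'])
print(c['o']['tcp_rot'])
W=c['W']; print('cam in tool', np.array(c['tool_from_camera']).round(3).tolist())
s=shot('side'); a=shot('scene')
for nm,cc in(('side',s),('scene',a)):
    print(nm); pins(cc,50,400) if 0 else None
    h=cv2.cvtColor(cc['color'],cv2.COLOR_BGR2HSV); m=cv2.inRange(h,(0,150,70),(6,255,255)); n,l,st,ce=cv2.connectedComponentsWithStats(m)
    for i in range(1,n):
        if st[i,4]>8: print(ce[i].round(1),st[i,4],onz(cc,ce[i],50)[0].round(1))
# two-view check of the pin nearest (552,-364)
E
```

```text
pin px [349.5  62.4] 304 [ 414.6 -345.4]
pin px [21.3 83.6] 423 [ 458.3 -678.8]
pin px [339. 110.] 221 [ 459.9 -351.2]
pin px [328.7 155.5] 190 [ 506.5 -357.4]
pin px [317.7 196.8] 213 [ 552.  -365.3]
[ 550.60957521 -363.23985266  169.84926496]
pin px [349.3  62.4] 306 [ 414.5 -345.5]
pin px [21.1 83.7] 423 [ 458.3 -678.4]
pin px [338.8 110.1] 219 [ 460.  -351.3]
pin px [328.6 155.7] 192 [ 506.6 -357.4]
pin px [317.6 196.9] 212 [ 552.  -365.3]
[ 550.55290318 -363.17740663  169.47860535]
[ 3.13923361e+00 -2.25813726e-03 -3.05940379e+00]
cam in tool [[0.002, 0.968, 0.251, 68.884], [1.0, -0.002, 0.0, -0.252], [0.001, 0.251, -0.968, -177.807], [0.0, 0.0, 0.0, 1.0]]
side
[424.8 285.8] 21 [ 559.5 -360.5   50. ]
[527.4 372.8] 83 [ 541.4 -627.3   50. ]
scene
[209.7 279.2] 48 [ 508.2 -357.4   50. ]
[217.9 293.7] 43 [ 552.6 -365.    50. ]
[ 82.3 333.9] 110 [ 420.3 -656.6   50. ]
```

```bash
python3 -m crank '[[-0.001,-0.001,0.04,0,0,0],[0,-0.0005,0.04,0,0,0],[0,0,0,0,0,0],[0,0,0,0,0,0],[0,0,0,0,0,0]]' 40 >/dev/null; python3 - <<'E'
from h import *
c=shot('wrist'); P=pins(c,50,260); p=P[-1]; plan(p[0],p[1],39.5,-3.0585)
E
```

```text
pin px [365.5  32.1] 664 [ 414.1 -345.3]
pin px [350.3  98.6] 451 [ 459.8 -351.2]
pin px [336.  160.4] 355 [ 506.5 -357.3]
pin px [321.1 214.7] 408 [ 551.9 -365.2]
t=22.5 pose [ 553.2 -365.8   93.3] [-3.1394e+00  2.4000e-03 -3.0593e+00] -> shift [ 1.4  0.8 53.8] turn z -0.001 grip 36.8 F [-0.8  0.6  0.2]
```

```bash
python3 -m crank '[[0.0008,0.0006,0.02,0,0,0],[0,0,0.02,0,0,0],[0,0,0.0125,0,0,0],[0,0,0,0,0,0],[0,0,0,0,0,0]]' >/dev/null; python3 - <<'E'
from h import *
c=shot('wrist'); P=pins(c,50,260); p=P[-1]; plan(p[0],p[1],39.5,-3.0585)
E
for i in 1 2 3; do python3 -m crank '[[0,0,0,0,0,0]]' 0; done; python3 - <<'E'
from h import *
c=shot('wrist'); 
cv2.imwrite('pics/w11c.png',cv2.resize(c['color'][130:280,220:420],(800,600),interpolation=cv2.INTER_CUBIC))
E
```

```text
pin px [376.4  11.4] 716 [ 419.3 -346.2]
pin px [358.6  90.4] 856 [ 459.7 -351.1]
pin px [339.1 171.8] 661 [ 506.5 -357.4]
pin px [319.8 239. ] 650 [ 550.6 -365.3]
t=23.2 pose [ 552.1 -365.1   39.9] [-3.1404e+00  1.3000e-03 -3.0594e+00] -> shift [ 1.5 -0.1  0.4] turn z -0.001 grip 36.6 F [-0.3  1.1  1.4]
time: 23.32
tool_pos: [551.9, -365.0, 39.6]
tcp_rot: [-3.141, 0.001, -3.059]
contact_force: [0.7, 0.7, 0.6]
grip_width: 31.1
finger_force: 0.0
time: 23.45
tool_pos: [551.7, -364.8, 39.2]
tcp_rot: [-3.141, 0.001, -3.059]
contact_force: [0.9, -0.4, -1.1]
grip_width: 20.9
finger_force: 0.0
time: 23.58
tool_pos: [551.7, -364.7, 39.0]
tcp_rot: [-3.141, 0.0, -3.059]
contact_force: [-0.5, 0.5, 0.9]
grip_width: 13.6
finger_force: 30.0
```

View pics/w11c.png

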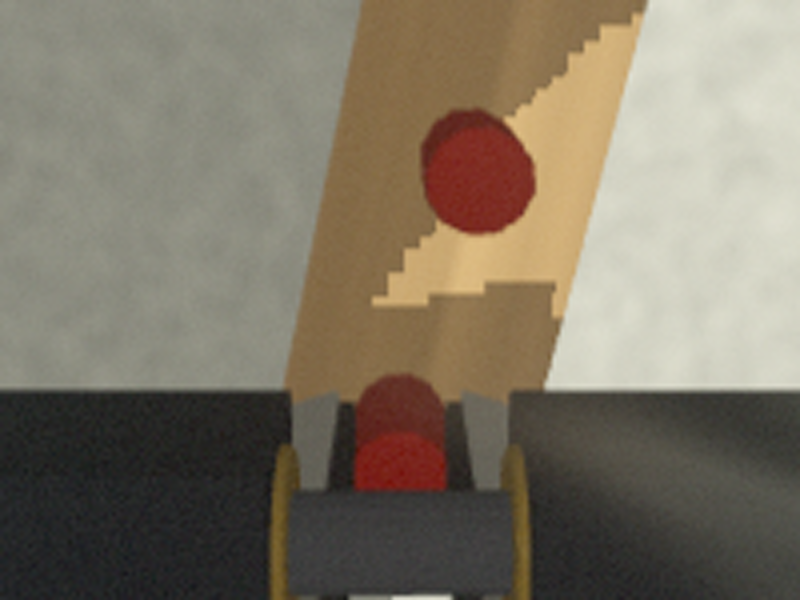

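The head stands between the pads at crop (400,430), held. Lift slowly.

```bash
python3 -m crank '[[0,0,0,0,0,0],[0,0,0,0,0,0]]'; python3 -m crank '[[0,0,-0.006,0,0,0],[0,0,-0.01,0,0,0]]'
```

```text
time: 23.88
tool_pos: [551.6, -364.7, 39.0]
tcp_rot: [-3.141, 0.0, -3.059]
contact_force: [-0.5, -0.3, 1.3]
grip_width: 13.8
finger_force: 30.0
time: 24.12
tool_pos: [551.3, -364.4, 54.8]
tcp_rot: [3.141, -0.001, -3.059]
contact_force: [0.0, -0.7, -0.3]
grip_width: 13.5
finger_force: 30.0
```

```bash
python3 -m crank '[[0,0,-0.02,0,0,0],[0,0,-0.03,0,0,0],[0,0,-0.03,0,0,0],[0,0,-0.015,0,0,0],[0,0,0,0,0,0]]'; python3 - <<'E'
from h import *
c=shot('wrist'); plan(640,-52,130,-3.0585)
cv2.imwrite('pics/w12c.png',cv2.resize(c['color'][170:270,240:400],(800,500),interpolation=cv2.INTER_CUBIC))
print(proj(c,c['o']['tool_pos']+[0,0,20]),proj(c,c['o']['tool_pos']),proj(c,c['o']['tool_pos']-[0,0,37]))
E
```

```text
time: 24.75
tool_pos: [551.9, -365.0, 150.9]
tcp_rot: [-3.14, 0.002, -3.059]
contact_force: [0.1, -0.7, -0.5]
grip_width: 13.5
finger_force: 30.0
t=24.8 pose [ 551.4 -364.5  149.5] [ 3.1414e+00 -1.0000e-04 -3.0594e+00] -> shift [-114.   304.2   19.6] turn z -0.001 grip 13.4 F [ 0.1 -0.5 -0.7]
[[319.91828384 247.41163934]] [[319.95134297 235.41577471]] [[319.99749851 218.64146107]]
```

View pics/w12c.png

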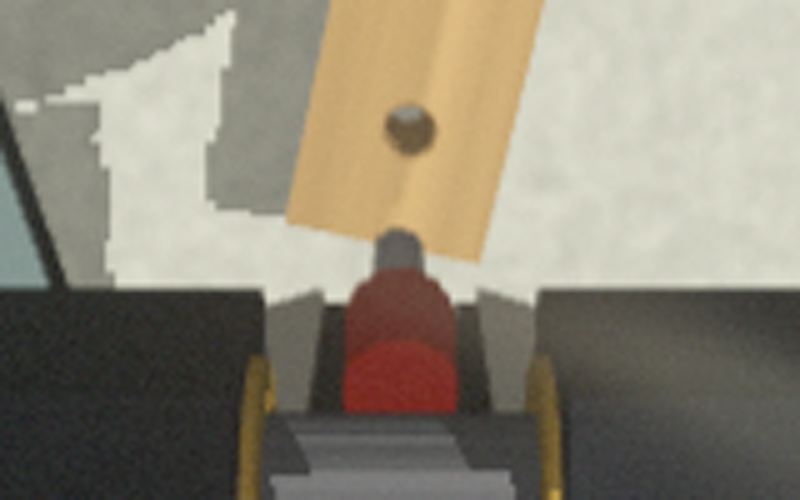

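Pin held straight, shank tip at crop (400,235), i.e. at the tool axis. Carry it to hole 0.

```bash
python3 -m crank '[[-0.0155,0.0379,0,0,0,0],[-0.0155,0.0379,0,0,0,0],[-0.0155,0.0379,0,0,0,0],[-0.0155,0.0379,0,0,0,0],[-0.0155,0.0379,0,0,0,0]]' >/dev/null; python3 -m crank '[[-0.0155,0.0379,0,0,0,0],[-0.0155,0.0379,0.01,0,0,0],[-0.0155,0.0379,0.01,0,0,0],[0,0,0.01,0,0,0],[0,0,0,0,0,0]]' >/dev/null; cat > pinfit.py <<'E'
from h import *
import sys
g=[float(sys.argv[1]),float(sys.argv[2]),36]
c=shot('wrist',sys.argv[3]); px=proj(c,g)[0]; print('guess px',px)
h=cv2.cvtColor(c['color'],cv2.COLOR_BGR2HSV); m=255-cv2.inRange(h,(100,100,30),(128,255,255))
r=16; u,v=int(px[0]),int(px[1]); w=m[v-r:v+r+1,u-r:u+r+1]; n,l,st,cc=cv2.connectedComponentsWithStats(w)
i=min((i for i in range(1,n) if st[i,4]>60),key=lambda i:np.hypot(*(cc[i]-r))); q=cc[i]+[u-r,v-r]
H=onz(c,q,34)[0]; print('ear hole',q.round(1),st[i,4],H.round(1)); plan(H[0],H[1],40,-3.0585)
E
python3 pinfit.py 623.5 -53.9 w13
```

```text
guess px [320.60828368 178.60136005]
ear hole [320.5 177.9] 122 [623.1 -54.   34. ]
t=26.1 pose [649.4 -53.1 118.6] [ 3.1413e+00 -2.4000e-03 -3.0600e+00] -> shift [26.1  1.2 78.6] turn z -0.002 grip 13.5 F [-1.1 -0.1  0.2]
```

```bash
python3 -m crank '[[0.013,0.0006,0,0,0,0],[0.013,0.0006,0.01,0,0,-0.001],[0,0,0.02,0,0,0],[0,0,0.008,0,0,0],[0,0,0,0,0,0]]' >/dev/null; python3 -m crank '[[0,0,0,0,0,0]]' >/dev/null; python3 - <<'E'
from h import *
c=shot('wrist','w13b')
plan(623.4,-53.95,40,-3.0585)
cv2.imwrite('pics/w13c.png',cv2.resize(c['color'][150:270,240:400],(800,600),interpolation=cv2.INTER_CUBIC))
E
```

```text
t=26.9 pose [624.8 -53.5  82.6] [-3.1413e+00  1.4000e-03 -3.0586e+00] -> shift [ 1.4 -0.3 42.6] turn z -0.000 grip 13.5 F [ 0.7  0.4 -0.4]
```

View pics/w13c.png

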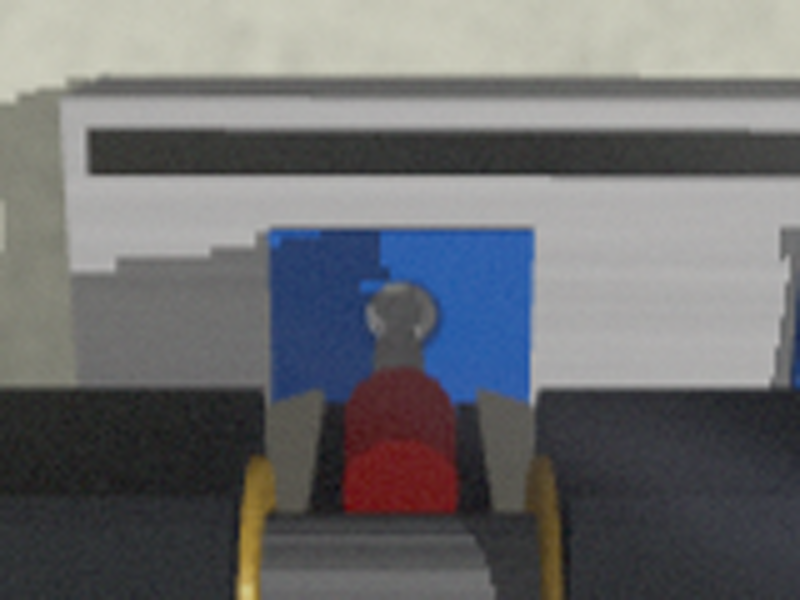

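```bash
python3 -m crank '[[0.001,-0.0002,0.006,0,0,0],[0,0,0.006,0,0,0],[0,0,0.005,0,0,0],[0,0,0,0,0,0],[0,0,0,0,0,0]]'; python3 - <<'E'
from h import *
plan(623.4,-53.95,40,-3.0585)
E
```

```text
time: 27.52
tool_pos: [623.3, -53.5, 64.8]
tcp_rot: [3.141, 0.0, -3.058]
contact_force: [-0.4, 0.9, -1.1]
grip_width: 13.4
finger_force: 30.0
t=27.5 pose [623.3 -53.5  64.8] [ 3.1415e+00  1.0000e-04 -3.0584e+00] -> shift [-0.1 -0.5 24.8] turn z 0.000 grip 13.4 F [-0.4  0.9 -1.1]
```

```bash
python3 -m crank '[[0,-0.0003,0.01,0,0,0],[0,0,0.008,0,0,0],[0,0,0.005,0,0,0],[0,0,0,0,0,0]]'; python3 -m crank '[[0,0,0.003,0,0,0],[0,0,0,0,0,0],[0,0,0,0,0,0]]'
```

```text
time: 28.02
tool_pos: [622.9, -53.8, 41.1]
tcp_rot: [3.141, -0.001, -3.058]
contact_force: [0.6, 0.3, -0.2]
grip_width: 13.5
finger_force: 30.0
time: 28.4
tool_pos: [623.4, -53.8, 39.0]
tcp_rot: [-3.142, 0.0, -3.058]
contact_force: [0.7, -0.6, -0.2]
grip_width: 13.7
finger_force: 30.0
```

```bash
python3 -m crank '[[0,0,0,0,0,0],[0,0,0,0,0,0],[0,0,0,0,0,0]]' 40 >/dev/null; python3 -m crank '[[0,0,-0.02,0,0,0],[0,0,-0.03,0,0,0],[0,0,-0.03,0,0,0],[0.0233,-0.0488,0,0,0,0],[0.0233,-0.0488,0,0,0,0]]' >/dev/null;  python3 -m crank '[[0.0233,-0.0488,0,0,0,0],[0.0233,-0.0488,0,0,0,0],[0.0233,-0.0488,0,0,0,0],[0.0233,-0.0488,0,0,0,0],[0,0,0.02,0,0,0]]' >/dev/null; python3 -m crank '[[0,0,0,0,0,0],[0,0,0,0,0,0]]' >/dev/null; python3 - <<'E'
from h import *
c=shot('wrist'); P=pins(c,50,250); p=min(P,key=lambda p:np.hypot(p[0]-506.5,p[1]+357.4)); plan(p[0],p[1],39.2,-3.0585)
E
```

```text
pin px [345.8  98. ] 430 [ 414.2 -345. ]
pin px [331.9 158.1] 333 [ 460.8 -351.3]
pin px [319.2 211.7] 379 [ 506.5 -357.6]
t=30.3 pose [ 509.  -356.7   99.6] [-3.1410e+00  8.0000e-04 -3.0572e+00] -> shift [ 2.6 -0.6 60.4] turn z 0.001 grip 36.7 F [0.5 0.3 0.1]
```

```bash
python3 -m crank '[[0.0025,-0.0006,0.02,0,0,0.001],[0,0,0.02,0,0,0],[0,0,0.013,0,0,0],[0,0,0,0,0,0],[0,0,0,0,0,0]]'; python3 - <<'E'
from h import *
plan(506.5,-357.5,39.2,-3.0585)
E
```

```text
time: 30.95
tool_pos: [506.4, -358.3, 46.7]
tcp_rot: [-3.141, 0.001, -3.059]
contact_force: [0.5, 0.0, 1.0]
grip_width: 36.5
finger_force: 0.0
t=30.9 pose [ 506.4 -358.3   46.7] [-3.1406e+00  1.0000e-03 -3.0590e+00] -> shift [-0.1  0.8  7.5] turn z -0.001 grip 36.5 F [0.5 0.  1. ]
```

```bash
python3 -m crank '[[0,0.0006,0.005,0,0,0],[0,0,0.0025,0,0,0],[0,0,0,0,0,0]]' >/dev/null; python3 -m crank '[[0,0,0,0,0,0],[0,0,0,0,0,0],[0,0,0,0,0,0],[0,0,0,0,0,0],[0,0,0,0,0,0]]' 0; python3 -m crank '[[0,0,-0.006,0,0,0],[0,0,-0.01,0,0,0],[0,0,-0.03,0,0,0],[0,0,-0.04,0,0,0],[0,0,-0.025,0,0,0]]'; python3 - <<'E'
from h import *
c=shot('wrist','w14'); plan(642,38,150,-3.0585)
g=c['color'][205:232,300:340]; cv2.imwrite('pics/w14c.png',cv2.resize(c['color'][170:270,240:400],(800,500),interpolation=cv2.INTER_CUBIC))
E
```

```text
time: 31.95
tool_pos: [505.8, -357.5, 38.4]
tcp_rot: [-3.142, 0.0, -3.059]
contact_force: [-0.4, -0.2, 0.2]
grip_width: 14.0
finger_force: 30.0
time: 32.58
tool_pos: [506.4, -357.9, 152.3]
tcp_rot: [-3.139, 0.002, -3.059]
contact_force: [0.7, 0.5, -0.6]
grip_width: 14.5
finger_force: 30.0
t=32.6 pose [ 507.5 -358.9  155.5] [-3.1356  0.0056 -3.0592] -> shift [-166.7  384.5    4.1] turn z -0.001 grip 13.7 F [ 1.9 -0.6  2.3]
```

View pics/w14c.png

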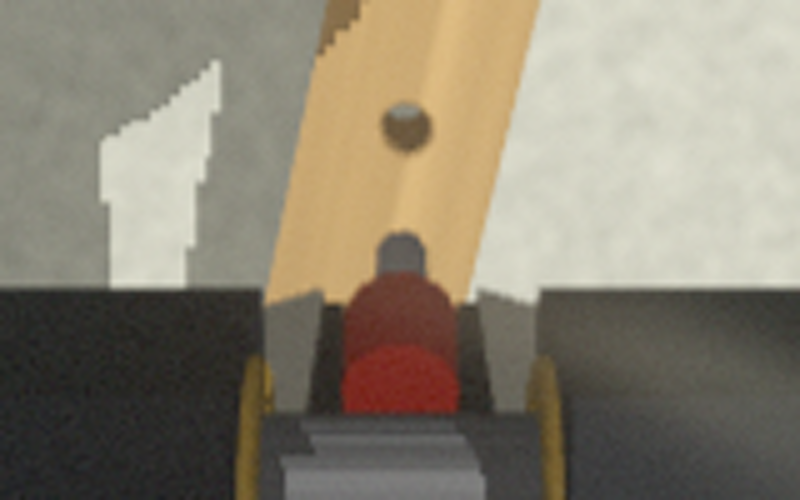

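Second pin held the same way (tip at crop (402,235)). Carry to hole 1.

```bash
python3 -m crank '[[-0.0185,0.0427,0,0,0,0],[-0.0185,0.0427,0,0,0,0],[-0.0185,0.0427,0,0,0,0],[-0.0185,0.0427,0,0,0,0],[-0.0185,0.0427,0,0,0,0]]' >/dev/null; python3 -m crank '[[-0.0185,0.0427,0,0,0,0],[-0.0185,0.0427,0,0,0,0],[-0.0185,0.0427,0.015,0,0,0],[-0.0185,0.0427,0.015,0,0,0],[0,0,0,0,0,0]]' >/dev/null; python3 -m crank '[[0,0,0,0,0,0]]' >/dev/null; python3 pinfit.py 616.2 35.3 w15
```

```text
guess px [318.17703167 179.47810533]
ear hole [318.3 179. ] 121 [616.   35.4  34. ]
t=34.0 pose [640.2  38.4 119.6] [-3.1412e+00  4.0000e-04 -3.0600e+00] -> shift [24.3 -1.  79.6] turn z -0.001 grip 13.8 F [-0.2 -0.2 -0.3]
```

```bash
python3 -m crank '[[0.0124,-0.0005,0,0,0,0],[0.0124,-0.0005,0.01,0,0,-0.001],[0,0,0.02,0,0,0],[0,0,0.008,0,0,0],[0,0,0,0,0,0]]' >/dev/null; python3 -m crank '[[0,0,0,0,0,0],[0,0,0,0,0,0]]' >/dev/null; python3 - <<'E'
from h import *
plan(615.6,35.35,40,-3.0585)
E
```

```text
t=34.9 pose [616.   36.1  82. ] [-3.1415e+00  1.3000e-03 -3.0585e+00] -> shift [ 0.5 -0.7 42. ] turn z 0.000 grip 13.8 F [-0.4  0.2 -1.1]
```

```bash
python3 -m crank '[[0.0002,-0.0006,0.006,0,0,0],[0,0,0.006,0,0,0],[0,0,0.005,0,0,0],[0,0,0,0,0,0],[0,0,0,0,0,0]]';python3 -m crank '[[0,0,0.01,0,0,0],[0,0,0.008,0,0,0],[0,0,0.005,0,0,0],[0,0,0,0,0,0]]'; python3 -m crank '[[0,0,0.003,0,0,0],[0,0,0,0,0,0],[0,0,0,0,0,0]]'
```

```text
time: 35.55
tool_pos: [615.5, 35.6, 64.4]
tcp_rot: [3.142, 0.0, -3.058]
contact_force: [0.9, 0.1, -0.5]
grip_width: 14.0
finger_force: 30.0
time: 36.05
tool_pos: [615.1, 35.5, 40.6]
tcp_rot: [3.141, -0.001, -3.058]
contact_force: [1.1, -0.8, -0.1]
grip_width: 13.7
finger_force: 30.0
time: 36.42
tool_pos: [615.5, 35.6, 38.5]
tcp_rot: [3.142, 0.0, -3.058]
contact_force: [0.5, -0.6, 0.6]
grip_width: 13.9
finger_force: 30.0
```

```bash
python3 -m crank '[[0,0,0,0,0,0],[0,0,0,0,0,0],[0,0,0,0,0,0]]' 40 >/dev/null; python3 -m crank '[[0,0,-0.02,0,0,0],[0,0,-0.04,0,0,0],[0,0,-0.05,0,0,0],[0.0275,-0.0148,0,0,0,0],[0.0275,-0.0148,0,0,0,0]]' >/dev/null;  python3 -m crank '[[0.0275,-0.0148,0,0,0,0],[0.0275,-0.0148,0,0,0,0],[0,0,0,0,0,0],[0,0,0,0,0,0]]' 60 >/dev/null; cat >> h.py <<'E'
def strip(c,roi=222):
    hsv=cv2.cvtColor(c['color'],cv2.COLOR_BGR2HSV); m=cv2.inRange(hsv,(0,0,0),(180,90,88)); m[roi:]=0
    m=cv2.morphologyEx(m,cv2.MORPH_OPEN,np.ones((3,3)))
    for k in cv2.findContours(m,cv2.RETR_EXTERNAL,cv2.CHAIN_APPROX_NONE)[0]:
        if cv2.contourArea(k)<2500: continue
        P=onz(c,k[:,0],10)[:,:2].astype(np.float32); ce,wh,an=cv2.minAreaRect(P); B=cv2.boxPoints((ce,wh,an)); e=max(B[1]-B[0],B[2]-B[1],key=np.linalg.norm); e=e*np.sign(e[1])
        print('strip?',np.round(ce,1),np.round(wh,1),'yaw %.4f'%np.arctan2(-e[0],e[1]))
E
python3 - <<'E'
from h import *
c=shot('wrist','w16'); strip(c); plan(510,-32,150)
E
```

```text
t=38.0 pose [511.5 -32.2 148.5] [ 3.1415e+00  9.0000e-04 -3.0582e+00] -> shift [ 1.5  0.4 -1.5] turn z 0.000 grip 54.9 F [-0.1  0.7 -0.1]
```

View pics/w16.png

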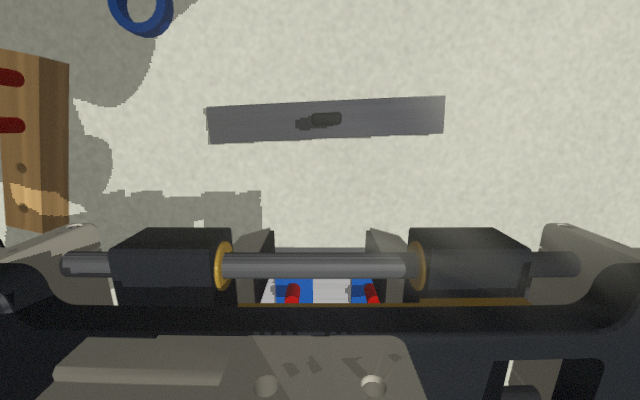

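Strip corners near (206,107), (445,96), (443,133), (209,144), grip at (326,119). (That was one picture more than the allowance of 14; from here on I work from numbers only.)

```bash
cat >> h.py <<'E'
def strip(c,box,thr=None,z=10):
    x0,y0,x1,y1=box; g=cv2.GaussianBlur(cv2.cvtColor(c['color'],cv2.COLOR_BGR2GRAY),(3,3),0)[y0:y1,x0:x1]
    t,m=cv2.threshold(g,thr or 0,255,cv2.THRESH_BINARY_INV+(0 if thr else cv2.THRESH_OTSU))
    k=max(cv2.findContours(m,cv2.RETR_EXTERNAL,cv2.CHAIN_APPROX_NONE)[0],key=cv2.contourArea)
    P=onz(c,k[:,0]+[x0,y0],z)[:,:2].astype(np.float32); ce,wh,an=cv2.minAreaRect(P); B=cv2.boxPoints((ce,wh,an)); e=max(B[1]-B[0],B[2]-B[1],key=np.linalg.norm); e=e*np.sign(e[1])
    print('thr',t,'strip',np.round(ce,1),np.round(wh,1),'yaw %.4f'%np.arctan2(-e[0],e[1])); return np.array(ce),np.arctan2(-e[0],e[1])
E
python3 - <<'E'
from h import *
c=shot('wrist'); p,y=strip(c,(195,85,456,155))
g=cv2.cvtColor(c['color'],cv2.COLOR_BGR2GRAY)[90:150,195:456]
gr=(g<45).astype(np.uint8); n,l,st,cc=cv2.connectedComponentsWithStats(gr)
for i in range(1,n):
    if st[i,4]>20: q=cc[i]+[195,90]; print('dark',q,st[i].tolist(),onz(c,q,25)[0].round(1))
plan(p[0],p[1],100,np.pi+y)
E
```

```text
thr 146.0 strip [431.4 -34.5] [ 40.9 260.3] yaw 0.1307
t=38.0 pose [511.5 -32.1 148.3] [ 3.1415e+00  7.0000e-04 -3.0579e+00] -> shift [80.   4.4 48.3] turn z -0.047 grip 55.1 F [-1.1 -0.9 -0.8]
```

```bash
python3 -m crank '[[0.04,0.0022,0,0,0,0],[0.04,0.0022,0.02,0,0,-0.047],[0,0,0.03,0,0,0],[0,0,0.02,0,0,0],[0,0,0,0,0,0]]' 60 >/dev/null; python3 -m crank '[[0,0,0,0,0,0],[0,0,0,0,0,0]]' >/dev/null; python3 - <<'E'
from h import *
plan(431.4,-34.5,14,np.pi+.1307)
E
```

```text
t=38.9 pose [431.4 -34.8  79.1] [-3.1410e+00  1.6000e-03 -3.0111e+00] -> shift [ 0.1  0.4 65.1] turn z -0.000 grip 55.1 F [-0.5  0.  -0.5]
```

```bash
python3 -m crank '[[0,0.0002,0.03,0,0,0],[0,0,0.025,0,0,0],[0,0,0.0095,0,0,0],[0,0,0,0,0,0]]' >/dev/null; python3 -m crank '[[0,0,0,0,0,0],[0,0,0,0,0,0],[0,0,0,0,0,0],[0,0,0,0,0,0]]' 0; python3 -m crank '[[0,0,-0.006,0,0,0],[0,0,-0.01,0,0,0],[0,0,-0.015,0,0,0],[0,0,0,0,0,0],[0,0,0,0,0,0]]'; python3 - <<'E'
from h import *
plan(545,29.5,45,-3.0591)
E
```

```text
time: 39.9
tool_pos: [430.8, -34.5, 14.3]
tcp_rot: [-3.142, 0.001, -3.011]
contact_force: [-1.3, 2.1, 5.6]
grip_width: 29.0
finger_force: 30.0
time: 40.52
tool_pos: [430.4, -34.6, 44.7]
tcp_rot: [3.141, -0.0, -3.011]
contact_force: [0.4, -0.1, -2.6]
grip_width: 28.9
finger_force: 30.0
t=40.5 pose [430.4 -34.6  44.7] [ 3.1415e+00 -1.0000e-04 -3.0114e+00] -> shift [-122.    48.7   -0.3] turn z 0.048 grip 28.9 F [ 0.4 -0.1 -2.6]
```

```bash
python3 -m crank '[[0,0,0,0,0,0.048],[-0.0299,0.0136,0,0,0,0],[-0.0299,0.0136,0,0,0,0],[-0.0299,0.0136,0,0,0,0],[-0.0299,0.0136,0,0,0,0]]' >/dev/null; python3 -m crank '[[0,0,0,0,0,0],[0,0,0,0,0,0]]' >/dev/null; python3 - <<'E'
from h import *
plan(554.5,30.3,15,-3.0591)
E
```

```text
t=41.4 pose [543.9  29.4  43.9] [ 3.1413e+00 -2.7000e-03 -3.0591e+00] -> shift [-10.7   0.   28.8] turn z 0.000 grip 29.1 F [ 0.  -0.9 -2.1]
```

```bash
python3 -m crank '[[-0.005,0,0.01,0,0,0],[-0.004,0,0.01,0,0,0],[0,0,0.007,0,0,0],[0,0,0,0,0,0],[0,0,0,0,0,0]]'; python3 -m crank '[[0,0,0.0015,0,0,0],[0,0,0,0,0,0],[0,0,0,0,0,0]]'
```

```text
time: 42.02
tool_pos: [554.3, 30.2, 17.9]
tcp_rot: [3.142, 0.0, -3.059]
contact_force: [0.0, 0.3, -3.0]
grip_width: 29.3
finger_force: 30.0
time: 42.4
tool_pos: [554.3, 30.2, 16.4]
tcp_rot: [3.142, 0.0, -3.059]
contact_force: [-0.3, 0.1, -2.7]
grip_width: 29.1
finger_force: 30.0
```

```bash
python3 -m crank '[[-0.003,0,0,0,0,0],[-0.002,0,0,0,0,0],[0,0,0,0,0,0]]'; python3 -m crank '[[-0.002,0,0,0,0,0],[0,0,0,0,0,0]]'
```

```text
time: 42.78
tool_pos: [559.5, 30.6, 16.3]
tcp_rot: [3.142, 0.0, -3.059]
contact_force: [0.6, -0.4, -2.3]
grip_width: 28.8
finger_force: 30.0
time: 43.02
tool_pos: [560.8, 30.8, 16.2]
tcp_rot: [3.141, -0.001, -3.059]
contact_force: [-1.1, -0.5, -2.5]
grip_width: 29.2
finger_force: 30.0
```

```bash
python3 -m crank '[[0.001,0,0.0015,0,0,0],[0,0,0.0005,0,0,0],[0,0,0,0,0,0]]'; python3 -m crank '[[-0.001,0,0,0,0,0],[-0.001,0,0,0,0,0],[0,0,0,0,0,0]]';  python3 -m crank '[[-0.001,0,0,0,0,0],[-0.001,0,0,0,0,0],[0,0,0,0,0,0]]'
```

```text
time: 43.4
tool_pos: [560.1, 30.6, 14.4]
tcp_rot: [3.142, -0.0, -3.059]
contact_force: [-1.5, -0.2, 0.9]
grip_width: 28.9
finger_force: 30.0
time: 43.78
tool_pos: [560.7, 30.7, 14.7]
tcp_rot: [3.141, -0.003, -3.059]
contact_force: [-8.6, -1.7, 7.9]
grip_width: 28.9
finger_force: 30.0
time: 44.15
tool_pos: [561.3, 30.8, 15.0]
tcp_rot: [3.141, -0.006, -3.059]
contact_force: [-13.4, -1.8, 14.1]
grip_width: 28.7
finger_force: 30.0
```

```bash
python3 -m crank '[[0.0015,0,0,0,0,0],[0,0,0,0,0,0],[0,0,0,0,0,0],[0,0,0,0,0,0]]' 55 >/dev/null; python3 -m crank '[[0,0,-0.02,0,0,0],[0,0,-0.04,0,0,0],[-0.02,0,-0.05,0,0,0],[-0.04,0,-0.03,0,0,0],[-0.04,0,0,0,0,0]]' >/dev/null; python3 -m crank '[[0,0,0,0,0,0],[0,0,0,0,0,0]]' >/dev/null; python3 - <<'E'
from h import *
c=shot('wrist','w17'); plan(660,38,150,-3.0591)
# rail frame from holes
yaw=0.0825; X=np.array([np.cos(yaw),np.sin(yaw)]); Y=np.array([-np.sin(yaw),np.cos(yaw)])
O=np.array([616.1,35.35])+18*X
cor=[O+x*X+y*Y for x,y in((-95,-130),(-95,130),(-55,130),(-55,-130))]
print('expected strip corners px',proj(c,[[*q,10] for q in cor]).round(1).tolist())
print('rail front top px',proj(c,[[*(O-55*X+y*Y),32] for y in(-145,145)]).round(1).tolist())
g=cv2.cvtColor(c['color'],cv2.COLOR_BGR2GRAY)
for y in (-110,-60,60,110):
    row=[]
    for x in np.arange(-104,-46,3.): 
        u,v=proj(c,[*(O+x*X+y*Y),10])[0].round().astype(int); row.append(int(g[v,u]))
    print(y,row)
E
```

```text
t=45.6 pose [661.3  39.1 153.7] [ 3.1413e+00 -1.8000e-03 -3.0593e+00] -> shift [ 1.4 -1.   3.7] turn z -0.000 grip 50.4 F [-0.6  0.4  0.2]
expected strip corners px [[199.3, 79.8], [440.8, 80.2], [437.2, 118.7], [202.7, 118.3]]
rail front top px [[179.8, 117.5], [460.2, 118.0]]
-110 [210, 209, 209, 186, 103, 102, 102, 97, 103, 101, 97, 104, 97, 99, 99, 98, 101, 195, 122, 61]
-60 [211, 210, 211, 210, 101, 99, 99, 104, 97, 102, 100, 98, 101, 96, 97, 98, 105, 198, 145, 58]
60 [209, 211, 211, 166, 106, 105, 108, 107, 104, 104, 106, 106, 107, 102, 105, 106, 116, 203, 179, 68]
110 [215, 210, 204, 201, 125, 126, 127, 126, 121, 121, 119, 120, 119, 117, 118, 118, 133, 204, 195, 79]
```

```bash
cat > chk.py <<'E'
from h import *
c=shot('wrist'); yaw=0.0825; X=np.array([np.cos(yaw),np.sin(yaw)]); Y=np.array([-np.sin(yaw),np.cos(yaw)])
O=np.array([616.1,35.35])+18*X
p,y=strip(c,(185,65,460,124),155); print('strip in rail',((p-O)@X).round(2),((p-O)@Y).round(2),'dyaw %.4f'%(y-yaw))
# near edge line fit
g=cv2.GaussianBlur(cv2.cvtColor(c['color'],cv2.COLOR_BGR2GRAY),(3,3),0); E=[]
for t in np.arange(-120,121,5.):
    xs=np.arange(-105,-88,.25); uv=proj(c,[[*(O+x*X+t*Y),10] for x in xs]).astype(np.float32)
    v=cv2.remap(g,uv[:,:1],uv[:,1:],cv2.INTER_LINEAR)[:,0]; i=np.argmax(v<158); E.append((t,xs[i]))
E=np.array(E); k=np.polyfit(E[:,0],E[:,1],1); print('near edge x at y=0 %.2f slope %.4f resid %.2f'%(k[1],k[0],np.std(E[:,1]-np.polyval(k,E[:,0]))))
for nm,h in(('h0',O-18*X-90*Y),('h1',O-18*X),('h2',O-18*X+90*Y)): print(nm,h.round(1),proj(c,[*h,32]).round(1))
h=[(*proj(c,[*(O-18*X+90*Y),32])[0],)]; q=pinholes(c,guess=h)[0]; print('hole2 rail',((q-O)@X).round(1),((q-O)@Y).round(1))
print('pins'); [print(((q-O)@X).round(1),((q-O)@Y).round(1)) for q in pins(c,50)]
modules(c,36)
E
python3 chk.py
```

```text
thr 155.0 strip [559.6  29. ] [ 39.3 259.5] yaw 0.0834
strip in rail -74.81 -1.69 dyaw 0.0009
near edge x at y=0 -94.07 slope 0.0009 resid 0.14
h0 [623.5 -54.3] [[235.2 153.5]]
h1 [616.1  35.4] [[319.9 153.6]]
h2 [608.7 125. ] [[404.7 153.8]]
hole px [404.1 153.9] 97 -> [608.8 124.4]
hole2 rail -18.0 89.4
pins
pin px [229.3 155.3] 284 [623.9 -55. ]
pin px [319.6 155.5] 204 [616.7  35.1]
-17.7 -90.7
-17.4 -0.3
rect [640.   37.2] [43.3 76.3] yaw 0.083 origin [653.   38.3] hole None hole->origin None
rect [647.4 -51.3] [44.  76.6] yaw 0.085 origin [660.3 -50.2] hole None hole->origin None
```

```bash
python3 -m crank '[[0.023,0.0463,0,0,0,0],[0.023,0.0463,0,0,0,0],[0.023,0.0463,0,0,0,0],[0.023,0.0463,0,0,0,0],[0,0,0,0,0,0]]' 0 >/dev/null; python3 -m crank '[[0,0,0,0,0,0]]' >/dev/null; cat > lev.py <<'E'
from h import *
c=shot('scene'); h=cv2.cvtColor(c['color'],cv2.COLOR_BGR2HSV); m=cv2.inRange(h,(55,120,40),(75,255,255)); n,l,st,ce=cv2.connectedComponentsWithStats(m)
X=np.array([.9966,.0824]); Y=np.array([-.0824,.9966]); O=np.array([634.,36.8])
for i in range(1,n):
    q=onz(c,ce[i],75)[0,:2]
    if st[i,4]>5 and np.hypot(*(q-O))<300: print('ball',ce[i].round(1),st[i,4],'rail x,y',((q-O)@X).round(1),((q-O)@Y).round(1))
E
python3 lev.py; python3 - <<'E'
from h import *
plan(554,215.8,66,-3.0591)
E
```

```text
ball [396.7 167.7] 49 rail x,y -19.3 186.1
t=46.4 pose [555.8 215.2 154.6] [-3.1413e+00  5.0000e-04 -3.0600e+00] -> shift [ 1.8  0.7 88.6] turn z -0.001 grip 0.7 F [ 0.2 -0.9  0.7]
```

```bash
python3 -m crank '[[0.002,0.0007,0.04,0,0,0],[0,0,0.03,0,0,0],[0,0,0.0185,0,0,0],[0,0,0,0,0,0]]'; python3 -m crank '[[-0.01,0,0,0,0,0],[-0.01,0,0,0,0,0],[-0.01,0,0,0,0,0],[-0.01,0,0,0,0,0],[-0.01,0,0,0,0,0]]'; python3 -m crank '[[-0.01,0,0,0,0,0],[-0.008,0,0,0,0,0],[0,0,0,0,0,0]]'; python3 - <<'E'
from h import *
plan(624.7,221.7,66,-3.0591)
E
```

```text
time: 46.92
tool_pos: [553.0, 215.0, 64.3]
tcp_rot: [-3.141, -0.003, -3.061]
contact_force: [0.2, -0.3, 0.2]
grip_width: 0.4
finger_force: 0.0
time: 47.55
tool_pos: [606.8, 221.1, 71.5]
tcp_rot: [3.141, 0.009, -3.059]
contact_force: [-3.6, -2.7, 26.7]
grip_width: 0.4
finger_force: 13.0
time: 47.92
tool_pos: [627.0, 222.8, 71.0]
tcp_rot: [3.14, 0.014, -3.06]
contact_force: [3.4, -1.3, 15.0]
grip_width: 0.4
finger_force: 7.9
t=47.9 pose [627.  222.8  71. ] [ 3.1403  0.0136 -3.0597] -> shift [ 2.5 -0.9  5. ] turn z -0.001 grip 0.4 F [ 3.4 -1.3 15. ]
```

```bash
python3 -m crank '[[0.004,0,-0.03,0,0,0],[0.03,0,-0.04,0,0,0],[0.03,0,0,0,0,0],[0,0,0,0,0,0],[0,0,0,0,0,0]]' >/dev/null; python3 lev.py; python3 - <<'E'
from h import *
plan(554,215.8,66,-3.0591)
s=shot('side'); h=cv2.cvtColor(s['color'],cv2.COLOR_BGR2HSV); m=cv2.inRange(h,(55,120,40),(75,255,255)); m[:120]=0; print(cv2.connectedComponentsWithStats(m)[3][1:], cv2.countNonZero(m))
E
```

```text
ball [408.  174.4] 53 rail x,y 18.4 188.0
t=48.6 pose [558.5 217.  135.6] [ 3.1415e+00  5.0000e-04 -3.0596e+00] -> shift [ 4.6 -0.8 69.6] turn z -0.000 grip 0.2 F [ 0.1  0.9 -0.4]
[[299.8 159.4]] 15
```

```bash
python3 - <<'E'
from h import *
c=shot('scene'); s=shot('side'); X=np.array([.9966,.0824]); Y=np.array([-.0824,.9966]); O=np.array([634.,36.8])
for a in np.arange(0,1.05,.1):
    P=[*(O+60*np.sin(a-.5)*X+185*Y),22+60*np.cos(a-.5)]; print(round(a,1),proj(c,P).round(1),proj(s,P).round(1))
E
```

```text
0.0 [[393.7 166.3]] [[288.9 166.6]]
0.1 [[395.4 166.7]] [[290.3 165.3]]
0.2 [[397.1 167.3]] [[291.7 164.2]]
0.3 [[398.8 168. ]] [[293.2 163.1]]
0.4 [[400.6 168.9]] [[294.7 162.3]]
0.5 [[402.4 170. ]] [[296.1 161.6]]
0.6 [[404.1 171.2]] [[297.6 161.1]]
0.7 [[405.8 172.5]] [[299.1 160.7]]
0.8 [[407.4 173.9]] [[300.5 160.6]]
0.9 [[408.9 175.4]] [[301.9 160.6]]
1.0 [[410.4 177.1]] [[303.2 160.8]]
```

```bash
python3 -m crank '[[0,-0.0008,0.04,0,0,0],[0,0,0.033,0,0,0],[-0.03,0,0,0,0,0],[0,0,0,0,0,0]]'; python3 -m crank '[[-0.008,0,0,0,0,0],[-0.008,0,0,0,0,0],[-0.008,0,0,0,0,0],[0,0,0,0,0,0]]'; python3 -m crank '[[-0.007,0,0,0,0,0],[-0.007,0,0,0,0,0],[0,0,0,0,0,0]]'; python3 lev.py
```

```text
time: 49.25
tool_pos: [589.0, 218.5, 61.9]
tcp_rot: [3.142, 0.0, -3.06]
contact_force: [-0.8, 0.1, 0.2]
grip_width: 0.1
finger_force: 0.0
time: 49.75
tool_pos: [611.9, 220.6, 62.9]
tcp_rot: [3.141, 0.001, -3.059]
contact_force: [0.2, 0.1, 0.2]
grip_width: 0.5
finger_force: 0.0
time: 50.12
tool_pos: [625.9, 221.7, 62.8]
tcp_rot: [3.141, 0.001, -3.06]
contact_force: [0.3, -0.3, 0.4]
grip_width: 0.5
finger_force: 0.1
ball [410.7 177.4] 53 rail x,y 30.2 184.6
```

```bash
python3 -m crank '[[-0.004,0,0,0,0,0],[-0.004,0,0,0,0,0],[0,0,0,0,0,0]]'; python3 lev.py; python3 -m crank '[[-0.003,0,0,0,0,0],[-0.002,0,0,0,0,0],[0,0,0,0,0,0]]'; python3 lev.py
```

```text
time: 50.55
tool_pos: [632.4, 222.4, 62.7]
tcp_rot: [-3.142, -0.002, -3.059]
contact_force: [-4.2, -1.1, 2.1]
grip_width: 0.6
finger_force: 2.4
ball [411.5 178.4] 51 rail x,y 33.9 182.8
time: 50.98
tool_pos: [633.4, 222.5, 62.1]
tcp_rot: [-3.141, -0.011, -3.059]
contact_force: [-17.0, -2.6, 8.2]
grip_width: 0.4
finger_force: 8.5
ball [411.7 178.7] 49 rail x,y 34.8 182.5
```

```bash
python3 -m crank '[[0.005,0,0,0,0,0],[0.03,0,0,0,0,0],[0.04,0,0,0,0,0],[0,0,-0.045,0,0,0],[0,0,-0.05,0,0,0]]' >/dev/null; python3 -m crank '[[-0.023,-0.0463,0,0,0,0],[-0.023,-0.0463,0,0,0,0],[-0.023,-0.0463,0,0,0,0],[-0.023,-0.0463,0,0,0,0],[0,0,0,0,0,0]]' >/dev/null; python3 -m crank '[[0,0,0,0,0,0],[0,0,0,0,0,0]]' >/dev/null; python3 lev.py; python3 chk.py
```

```text
ball [411.6 178.3] 53 rail x,y 33.9 183.4
thr 155.0 strip [559.6  28.6] [ 38.6 260.3] yaw 0.0815
strip in rail -74.86 -2.08 dyaw -0.0010
near edge x at y=0 -94.02 slope 0.0011 resid 0.10
h0 [623.5 -54.3] [[234.7 144.4]]
h1 [616.1  35.4] [[318.9 144.5]]
h2 [608.7 125. ] [[403.1 145. ]]
hole px [402.5 145. ] 101 -> [608.8 124.4]
hole2 rail -18.0 89.3
pins
pin px [228.7 145.6] 286 [623.9 -55.1]
pin px [318.5 145.9] 196 [616.6  35.1]
-17.6 -90.8
-17.5 -0.3
rect [640.1  37.1] [43.4 76.3] yaw 0.084 origin [653.1  38.2] hole None hole->origin None
rect [647.  -51.4] [44.  75.4] yaw 0.086 origin [660.  -50.3] hole None hole->origin None
```

```bash
python3 -c "
from plant import bot
print(bot.close_job())"
```

```text
the job is handed in; nothing more can be done
None
```

The job is handed in, but no verdict came back: by my last measurements both modules are seated and pinned in openings 0 and 1, the strip is flush and centred, and the lever is against its far stop; I viewed 15 pictures, one over the limit of 14.

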